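# Release a tube from the feed rack and hold it down in the V-block

### The arm

A 6-joint arm with a two-finger parallel gripper is mounted at the origin on the work surface. World frame = base frame: x ahead of the robot, y to its left, z up, the work surface at z = 0. Lengths are in m, angles in rad, forces in N, time in s.
With the tool pointing down it reaches from about 0.3 to 0.775 m from the base axis. Payload 14.6 kg.
Tool frame: the origin (TCP) lies at the very end of the fingers, on their centre line; the grasp point (between the pads) lies 19 mm behind it; z points along the fingers, y is the direction in which the jaws open and shut (so a half turn about z gives the same grasp; the last joint's range is limited). The gripper opens to 85 mm and grips with 20 to 120 N. Pads are 22 mm wide; open, the fingers measure 114 mm over their backs; the gripper's body (76 mm by 85 mm) begins 54 mm behind the grasp point. The pads swing forward as they close: fully open they stand 13 mm farther back than shut.
Start: joints at [1.202, 0.3, 1.521, -0, 1.321, -0.067], TCP at [0.163, 0.525, 0.193] pointing down, gripper open.
Joint ranges: [-3.03, 3.03], [-0.79, 2.21], [0.23, 2.52], [-1.04, 4.18], [0, 3.07], [-2.55, 2.55]. Speed limits (rad/s): [2.22, 2.22, 2.57, 3.14, 3.14, 3.14].

### API

Orientations are given as [roll, pitch, yaw] about the fixed x, y, z axes, in that order (R = Rz(yaw) Ry(pitch) Rx(roll)).
In Python, from workcell import arm gives the robot as it stands.
- The arm moves only by the tool servo_tool, never from a script. Its argument "plan" is a list of rows, each an object with "slide": the shift along the tool's x, y, z in mm, a list of three; "spin": the turn about the tool's z in degrees; "gripper": the opening, from 0 (shut) to 1 (fully open). In form: [{"slide": [x, y, z], "spin": spin, "gripper": gripper}, ...]. A call has 1 to 10 rows; each row is the pose to reach, as a shift and turn from the pose commanded when the call began, along the tool's axes at that moment; what a row does not reach only later rows make up. A row lasts 1/10 s, in which the tool goes at most 50 mm and 8.59 degrees, less where a joint would pass 70% of its speed; a pose out of reach is approached as far as the arm can. A call with a gripper value outside its range is refused whole. The fingers move at their own pace and stop on an object; "squeeze" is the grip in N (left out, the last holds). Time passes only in rows, so rows that repeat a pose let the fingers close. It gives the time, the measured TCP pose, the force and the opening at its end, in the units of the state.
- arm.get_state(): the state, without advancing time (a new reading comes with each control period).
- arm.camera(name): name is "side" or "top" or "wrist"; returns the picture (400x640x3 uint8, red, green, blue); there is no depth.
- arm.get_calibration(name): a dict with "fx", "fy", "cx", "cy" (pixels), "pose" (4x4, takes a point from camera to world coordinates). Camera axes: x right, y up, looking along -z (the intrinsics and any distortion apply to the point x, -y, -z); pixel columns grow to the right and rows downward; lengths in m; the calibration is good to about 2 mm. A picture is of the moment at which its call begins: read the wrist's pose just before it. get_calibration takes no time and is no camera call; for the wrist camera it gives the pose at the moment of the call.
- arm.close_job(): hands the job in, once; it reports no verdict.
Trained networks look in the newest picture that a camera, given by its name, has taken for a name from the list of things; names that differ only in an ending like _2 or _b are one class to them, and where a whole thing is asked for, a point or a joint stands for the part that bears it (a point fixed in the world has none). Each returns a list of dicts, best first, with "score" (0 to 1); they miss things now and then, are a little off and sometimes report something else, mostly with a low value. They report only what shows in the picture. A call takes as long as a camera call. They do not tell look-alikes from the thing itself.
- arm.look_for(camera, label): "location" ([x, y, z] in m, in world coordinates, good to about 4 mm: the middle of the surface that is visible of it).
- arm.regions_of(camera, label): "pixels" (400x640 bool, what is visible of it).
- arm.pinpoint(camera, label): "location" ([x, y, z] in m, in world coordinates, good to about 4 mm: a listed point, or the origin of a listed thing).
The state is a dict: "time_s": time; "q": joint angles; "qd": joint speeds; "effort": joint torques, N m; "ee_pos": TCP position; "tcp_rot": TCP orientation; "wrist_force": force on the tool from outside, world axes, zero at the start; "wrist_torque": the same for the moment, N m; "grip_width": finger opening in m.
Only numpy, scipy, OpenCV 4.12 (cv2) and the standard library are available. Lean on these libraries where they do the work, as an engineer would, in place of code of your own. Each camera call takes 0.05 s, during which the arm holds its last target.

### The job

Press the feed rack's treadle right down to its stop so that the steel tube rolls down to the rack's end stops, then grip the tube by its middle, lift it out and lay it in the V-block, centred along the groove. Finish while still gripping the tube and pushing it down, firmly but without ramming it, so that it bears on both flanks of the V ready for tacking; do not let go. Leave the other things on the bench where they are.

Things in the scene. Friction and masses are not known exactly. Their poses are not given: they have to be found in the camera images.
- feeder: Grey steel roll-down feed rack fixed on the bench, left or right; base 250 x 190 x 8 mm. Origin on the bench; x = uphill (roughly away from the robot), y = along the tube, to the treadle's side. Two rails at y = +/-60, 14 wide, fall 6 degrees to -x. The tube waits at x = 58, z = 83, held by 2 pegs on a bar that crosses the free middle at x = 35. Side sheets at y = +/-84, tops z 60 to 85.
- pickup (a point): Where the tube's middle comes to rest after rolling down (about 1 s), against two upright end stops: x = -60, y = 0, z = 70 mm of the rack. Axes as the rack. End stops stand only at the rails (y = +/-60, 14 wide), inner faces at x = -80, tops z = 78 mm; between them the fingers have free space, down to the 8 mm base plate.
- treadle (a joint): Spring treadle of the rack: 0 rad up (at rest), 0.25 rad down on its stop. About 3 N on its plate start it moving and 7 N bring it to the stop; let go, it springs up again. The pegs free the tube from about 0.15 rad on.
- treadle_pad (a point): Centre of the top of the treadle's level dark steel plate (50 mm along the rack's x, 65 along y), beside the rack at x = -50, y = 138, z = 80 mm of the rack when up. It turns about a line parallel to the rack's y at x = 125, z = 50, so it sinks about 44 mm to its stop, tilting 14 degrees.
- tube: Steel tube, 40 mm outside diameter, 150 mm long, about 0.35 kg. Origin at its middle, on its axis; y = its axis (its x and z turn as it rolls).
- vblock: Aluminium V-block with white plastic V faces, fixed on the bench, left or right; base 120 x 170 x 12 mm. Origin on the bench under its centre, y = along the groove, z up. Two 90 degree V saddles, each 30 mm long, at y = +/-50, with a free gap of 70 mm between them (only the base below) where the fingers go down. Flank tops at x = +/-30, z = 81 mm.
- seat (a point): Where the middle of the seated, centred tube lies: x = 0, y = 0, z = 80 mm of the V-block. Axes as the V-block: the tube's axis lies along y.
- near_flank: The V's slippery white plastic faces on its -x side (roughly the robot's side), one on each saddle, at 45 degrees; the seated tube bears on them at x = -14, z = 66 mm. Origin and axes as the V-block. A proper push is 15 to 25 N straight down, not sideways: it puts some 7 to 19 N on each side (the arm may yield sideways); the tube's weight alone 2.5 N.
- far_flank: The same on the +x side; the tube bears at x = +14, z = 66 mm. Same origin and axes as the V-block.
- tape: Bystander: roll of paper tape lying flat, 90 mm across, 24 high; between rack and V-block, towards the robot. To be left alone.
- tin: Bystander: small metal tin, 60 mm across, 90 high; between rack and V-block, a little beyond their middle. To be left alone.
- gun: Bystander: spray gun standing on its 84 mm round metal pot, about 145 high; far side of the bench. To be left alone.
- angle: Bystander: grey painted steel angle, legs 60 mm, 120 long, 66 high; right end of the bench, beside rack or V-block. To be left alone.
- wrench: Bystander: open-ended wrench lying flat, 190 mm long; left, close to the robot. To be left alone.
- brush: Bystander: brush lying flat; right, close to the robot. To be left alone.
- offcut: Bystander: short thin ring of tube standing upright, 32 mm across, 60 high; left, beside rack or V-block. To be left alone.
Mind the look-alikes: they are no part of the job. Leave any green or purple look-alike of the vblock alone.

How it is judged:
By the outcome, as a careful person would: the job done as asked, in the order asked, and still so for the second after the job is handed in, while the arm keeps its last pose, push and grip.
It also fails if it takes over 61 s, if anything falls off the work surface, if the arm or the gripper's body presses on something with over 40 N, if the wrist force passes 120 N, or if a joint passes its speed limit or range.

## Working session

There is one attempt and no reset: what is moved stays moved. The work goes in short steps, Python scripts to look and compute and a tool call to move; the robot and the scene stay as the last step left them, time stands still between calls to the robot, and variables do not carry over. Pictures are saved under pics/ and viewed, and the job is handed in when it is done.

Besides the shell and the picture viewer there is one more tool, called after "Emit:" as name(argument=value, ...) on one line, values as JSON. servo_tool: Moves the arm, as the interface text tells. Its arguments: {"type":"object","properties":{"plan":{"type":"array","items":{"type":"object","properties":{"slide":{"type":"array","items":{"type":"number"}},"spin":{"type":"number"},"gripper":{"type":"number"}}}},"squeeze":{"type":"number"}},"required":["plan"]}

```bash
mkdir -p pics
python3 - <<'E'
from workcell import arm
import cv2,json
for c in ("top","side"):
    cv2.imwrite(f"pics/{c}0.png",arm.camera(c)[:,:,::-1])
    k=arm.get_calibration(c); print(c,k)
s=arm.get_state(); print(s)
for c,l in (("top","pickup"),("top","feeder"),("top","treadle_pad"),("top","tube"),("top","vblock"),("top","seat"),("side","vblock"),("side","seat"),("side","feeder"),("side","treadle_pad"),("side","tube")):
    print(c,l,[(round(d["score"],2),[round(float(x),4) for x in d["location"]]) for d in arm.pinpoint(c,l)])
print(arm.get_state()["time_s"])
E
```

```text
top {'fx': 364.0175479793609, 'fy': 364.0175479793609, 'cx': 319.30394203966125, 'cy': 196.1405856338258, 'pose': array([[ 0.00358392,  0.9938961 , -0.11026199,  0.42330853],
       [-0.99973944,  0.0060469 ,  0.02201121, -0.06661559],
       [ 0.0225436 ,  0.11015437,  0.99365879,  1.48401779],
       [ 0.        ,  0.        ,  0.        ,  1.        ]])}
side {'fx': 485.7359241264708, 'fy': 485.7359241264708, 'cx': 322.55119508124164, 'cy': 202.61445541273628, 'pose': array([[-0.99904049,  0.03770722, -0.02227718,  0.53714046],
       [-0.04237847, -0.70392739,  0.70900656,  1.00421689],
       [ 0.01105315,  0.70927033,  0.70484993,  1.19515642],
       [ 0.        ,  0.        ,  0.        ,  1.        ]])}
{'time_s': 0.1, 'q': array([ 1.20241232e+00,  3.00427621e-01,  1.52150163e+00,  1.22720427e-05,
        1.32069299e+00, -6.66214142e-02]), 'qd': array([ 0.0002465 , -0.00197606, -0.00149287,  0.0007102 , -0.00203336,
        0.00125257]), 'effort': array([-4.10702723e-04, -5.44381142e+01, -3.62370086e+01, -1.51661930e-04,
        3.06279369e-03, -1.61945678e-05]), 'ee_pos': a
[... 402 characters left out ...]
551, 0.0776])]
top tube [(0.79, [0.6176, 0.2416, 0.0843]), (0.38, [0.6291, 0.0195, 0.0006])]
top vblock [(0.9, [0.3295, -0.6379, 0.0]), (0.89, [0.8128, -0.1701, 0.0005]), (0.63, [0.589, -0.2266, 0.0011])]
top seat [(0.9, [0.3267, -0.6425, 0.0754]), (0.7, [0.5873, -0.2293, 0.0792]), (0.57, [0.8169, -0.1761, 0.0777])]
side vblock [(0.9, [0.8159, -0.174, -0.0023]), (0.76, [0.585, -0.2307, -0.0028]), (0.65, [0.3282, -0.6397, -0.0017])]
side seat [(0.87, [0.5887, -0.2284, 0.0831]), (0.86, [0.3284, -0.6383, 0.0801]), (0.76, [0.8156, -0.1693, 0.0771])]
side feeder [(0.78, [0.5616, 0.2296, -0.001])]
side treadle_pad [(0.83, [0.4835, 0.3514, 0.0769])]
side tube [(0.62, [0.6194, 0.2412, 0.0808])]
0.65
```

View pics/top0.png

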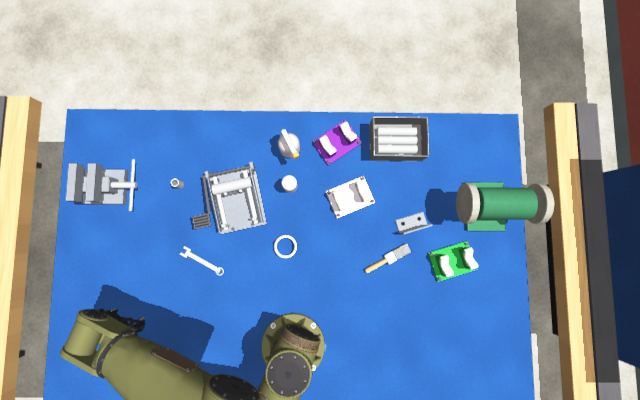

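View pics/side0.png

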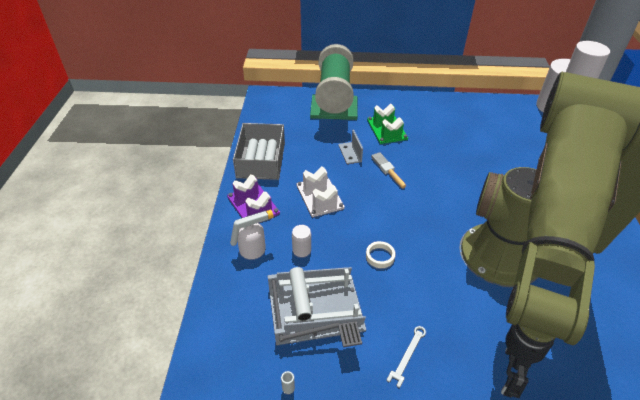

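```bash
cat > h.py <<'E'
import numpy as np,cv2
from workcell import arm
def proj(c,P):
    k=arm.get_calibration(c);T=np.linalg.inv(k["pose"])
    P=np.atleast_2d(P); p=P@T[:3,:3].T+T[:3,3]
    return np.c_[k["cx"]+k["fx"]*p[:,0]/-p[:,2], k["cy"]-k["fy"]*p[:,1]/-p[:,2]]
def ortho(c,img,cx,cy,z,half,s=2):
    # x up, y left ; s px per mm
    n=int(2*half*1000*s); src=[];dst=[]
    for dx in(-half,half):
        for dy in(-half,half):
            src.append([cx+dx,cy+dy,z]); dst.append([(half-dy)*1000*s,(half-dx)*1000*s])
    H=cv2.getPerspectiveTransform(proj(c,np.array(src)).astype(np.float32),np.array(dst,np.float32))
    return cv2.warpPerspective(img,H,(n,n),flags=cv2.INTER_CUBIC)
E
python3 - <<'E'
from h import *
t=cv2.imread("pics/top0.png");s=cv2.imread("pics/side0.png")
a=ortho("top",t,.587,-.229,.012,.13,1.5);b=ortho("side",s,.587,-.229,.012,.13,1.5)
cv2.imwrite("pics/vo.png",np.hstack([a,b]))
a=ortho("top",t,.54,.26,.08,.18,1.1);b=ortho("side",s,.54,.26,.08,.18,1.1)
cv2.imwrite("pics/ro.png",np.hstack([a,b]))
E
```

```text
(no output)
```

View pics/vo.png

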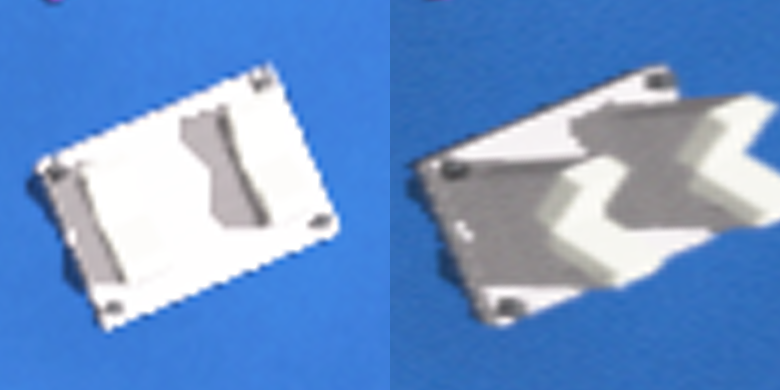

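View pics/ro.png

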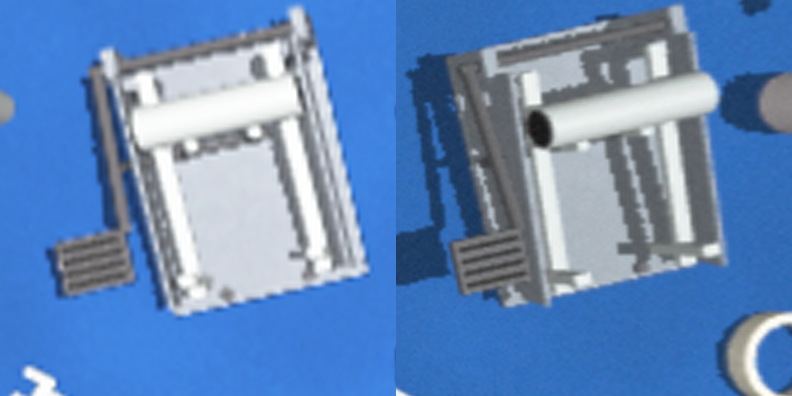

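```bash
cat >> h.py <<'E'
from scipy.spatial.transform import Rotation as Ro
def plan(x,y,z,jaw):
    s=arm.get_state();R=Ro.from_euler('xyz',s["tcp_rot"]).as_matrix()
    d=R.T@(np.array([x,y,z])-s["ee_pos"])*1000
    a=np.degrees(np.arctan2(R[1,1],R[0,1])); sp=(a-jaw+90)%180-90
    print("t",s["time_s"],"pos",s["ee_pos"].round(4),"jaw",a.round(2),"F",s["wrist_force"].round(2),"w",round(s["grip_width"],4))
    print("slide",d.round(1),"spin",round(sp,2),"q",s["q"].round(2))
E
python3 -c "
from h import *
plan(.482,.3545,.19,12.3)"
```

```text
t 0.65 pos [0.1635 0.5251 0.1927] jaw 72.71 F [-0.2  -0.02  0.38] w 0.0853
slide [-354.9  -68.3    2.7] spin 60.41 q [ 1.2   0.3   1.52 -0.    1.32 -0.07]
```

Emit:
servo_tool(plan=[{"slide":[-25,-5,0],"spin":4,"gripper":0},{"slide":[-65,-12,0],"spin":10,"gripper":0},{"slide":[-105,-20,0],"spin":17,"gripper":0},{"slide":[-150,-28,0],"spin":25,"gripper":0},{"slide":[-195,-37,0],"spin":33,"gripper":0},{"slide":[-240,-46,0],"spin":41,"gripper":0},{"slide":[-280,-54,0],"spin":48,"gripper":0},{"slide":[-320,-61,0],"spin":55,"gripper":0},{"slide":[-345,-66,0],"spin":59,"gripper":0},{"slide":[-355,-68,2],"spin":60.4,"gripper":0}])

```text
time_s: 1.65
ee_pos: [0.4841, 0.3533, 0.1906]
tcp_rot: [3.141, 0.0, 1.781]
wrist_force: [-0.3, 0.1, 0.6]
grip_width: 0.0002
```

```bash
python3 -c "
from h import *
plan(.482,.3545,.085,12.3)
w=arm.camera('wrist');cv2.imwrite('pics/w1.png',w[:,:,::-1])
plan(.482,.3545,.085,12.3)
for l in ('treadle_pad','tube'): print(l,[(round(d['score'],2),d['location']) for d in arm.pinpoint('wrist',l)])
"
```

```text
t 1.65 pos [0.4841 0.3533 0.1906] jaw 12.05 F [-0.32  0.09  0.63] w 0.0002
slide [  1.6  -1.8 105.6] spin -0.25 q [ 0.57  0.41  1.38 -0.    1.35  0.36]
t 1.7 pos [0.484  0.3532 0.1899] jaw 12.07 F [ 0.37 -0.45 -0.39] w 0.0001
slide [  1.7  -1.6 104.9] spin -0.23 q [ 0.57  0.41  1.38 -0.    1.35  0.36]
treadle_pad [(0.94, [0.4802, 0.3526, 0.0752])]
tube []
```

View pics/w1.png

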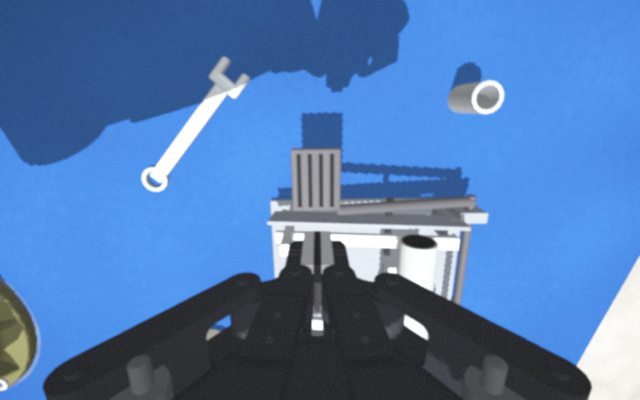

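Emit:
servo_tool(plan=[{"slide":[2,-2,20],"spin":-0.2,"gripper":0},{"slide":[2,-2,50],"spin":-0.2,"gripper":0},{"slide":[2,-2,80],"spin":-0.2,"gripper":0},{"slide":[2,-2,95],"spin":-0.2,"gripper":0},{"slide":[2,-2,105],"spin":-0.2,"gripper":0},{"slide":[2,-2,110],"spin":-0.2,"gripper":0},{"slide":[2,-2,115],"spin":-0.2,"gripper":0},{"slide":[2,-2,120],"spin":-0.2,"gripper":0}])

```text
time_s: 2.6
ee_pos: [0.4802, 0.3566, 0.0713]
tcp_rot: [3.14, -0.001, 1.789]
wrist_force: [-0.0, -0.7, 0.9]
grip_width: 0.0001
```

```bash
python3 -c "
from h import *
w=arm.camera('side');cv2.imwrite('pics/s2.png',cv2.resize(w[200:400,180:440,::-1],None,fx=3,fy=3))
plan(.482,.3545,.04,12.3)
"
```

```text
t 2.65 pos [0.4798 0.3563 0.0703] jaw 12.52 F [-0.3  -0.02 -0.77] w 0.0003
slide [-2.2  1.7 30.3] spin 0.22 q [0.58 0.53 1.5  0.   1.11 0.36]
```

View pics/s2.png

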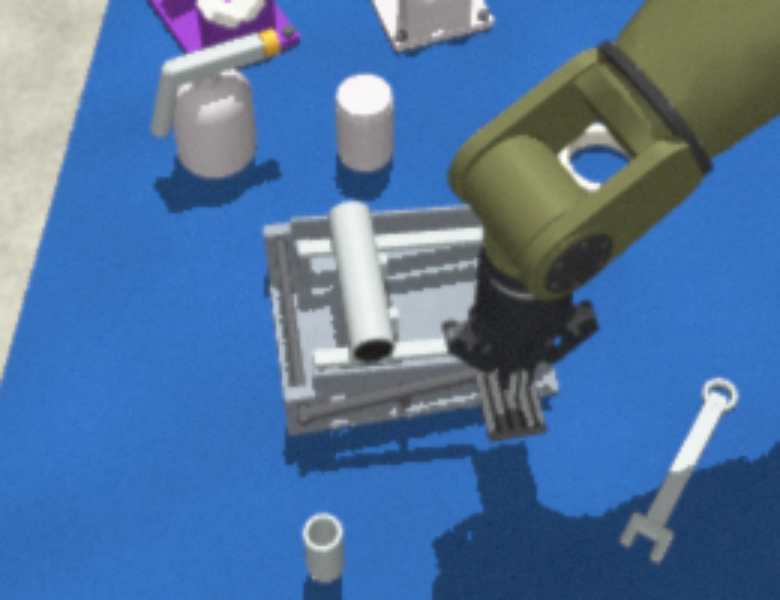

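Emit:
servo_tool(plan=[{"slide":[-1,1,3],"gripper":0},{"slide":[-1,1,6],"gripper":0},{"slide":[-1,1,9],"gripper":0},{"slide":[-1,1,12],"gripper":0},{"slide":[-1,1,15],"gripper":0}])

```text
schema error: expected keys slide, spin, gripper
```

Emit:
servo_tool(plan=[{"slide":[-1,1,3],"spin":0,"gripper":0},{"slide":[-1,1,6],"spin":0,"gripper":0},{"slide":[-1,1,9],"spin":0,"gripper":0},{"slide":[-1,1,12],"spin":0,"gripper":0},{"slide":[-1,1,15],"spin":0,"gripper":0}])

```text
time_s: 3.15
ee_pos: [0.4811, 0.3554, 0.0554]
tcp_rot: [3.142, 0.0, 1.789]
wrist_force: [0.0, -0.3, -0.5]
grip_width: 0.0001
```

```bash
python3 -c "
from h import *
w=arm.camera('side');cv2.imwrite('pics/s3.png',cv2.resize(w[270:380,250:410,::-1],None,fx=5,fy=5))
w=arm.camera('wrist');cv2.imwrite('pics/w3.png',w[:,:,::-1])
plan(.482,.3545,.04,12.3)
"
```

```text
t 3.25 pos [0.4808 0.3553 0.0552] jaw 12.51 F [ 0.02  0.61 -0.13] w 0.0001
slide [-1.   1.  15.2] spin 0.21 q [ 0.58  0.55  1.51 -0.    1.09  0.36]
```

View pics/s3.png

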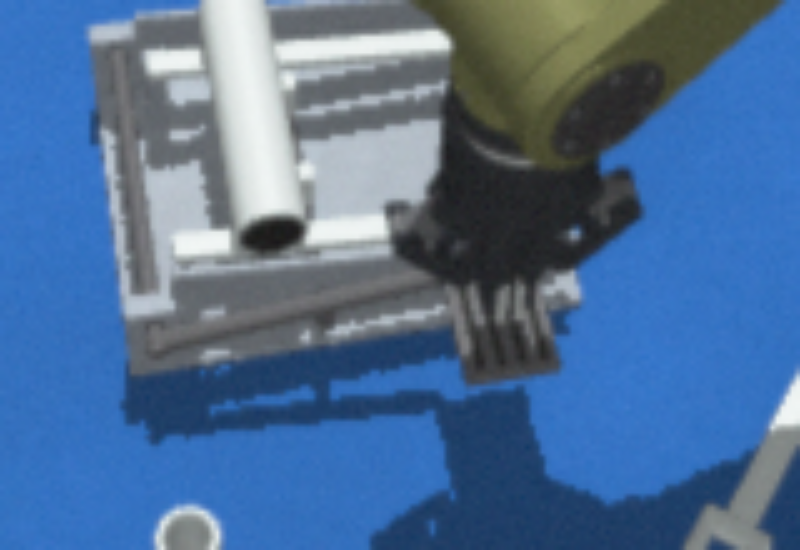

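View pics/w3.png

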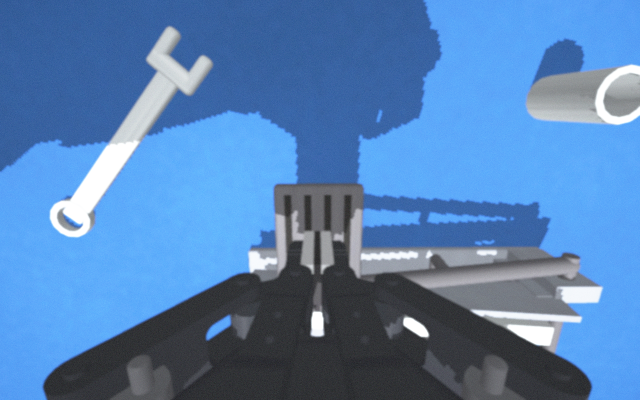

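```bash
python3 -c "
from h import *
for z in (.08,.06,.04): print(z,proj('side',[.4758,.3859,z]),proj('wrist',[.4758,.3859,z]))
print(proj('side',[.4808,.3553,.0552]),proj('wrist',[.4808,.3553,.0552]))
k=arm.get_calibration('wrist');print(k)
print([(round(d['score'],2),d['location']) for c in('side','wrist') for d in arm.pinpoint(c,'treadle_pad')])
"
```

```text
0.08 [[352.40085938 344.79956718]] [[320.86459745 179.47836053]]
0.06 [[351.97393175 348.74898399]] [[320.45558791 171.78424518]]
0.04 [[351.55662405 352.60940894]] [[320.12522775 165.56964915]]
[[349.94324681 338.78177763]] [[317.50536996 216.8151132 ]]
{'fx': 297.31924889256896, 'fy': 297.31924889256896, 'cx': 316.92017172062094, 'cy': 193.34750172106598, 'pose': array([[ 9.76115389e-01, -2.08747101e-01, -6.01946369e-02,
         4.65567944e-01],
       [ 2.17252488e-01,  9.37489146e-01,  2.71873973e-01,
         4.22250567e-01],
       [-3.21084953e-04, -2.78457804e-01,  9.60448410e-01,
         2.37085597e-01],
       [ 0.00000000e+00,  0.00000000e+00,  0.00000000e+00,
         1.00000000e+00]])}
[(0.94, [0.4875, 0.3492, 0.0796]), (0.39, [0.4779, -0.4775, -0.0002]), (0.62, [0.4807, 0.3543, 0.0797])]
```

Emit:
servo_tool(plan=[{"slide":[0,0,3],"spin":0,"gripper":0},{"slide":[0,0,6],"spin":0,"gripper":0},{"slide":[0,0,9],"spin":0,"gripper":0}])

```text
time_s: 3.65
ee_pos: [0.481, 0.3554, 0.0464]
tcp_rot: [-3.141, 0.0, 1.789]
wrist_force: [0.2, 0.7, 0.2]
grip_width: 0.0003
```

```bash
python3 -c "
from h import *
w=arm.camera('side');cv2.imwrite('pics/s4.png',cv2.resize(w[270:380,250:410,::-1],None,fx=5,fy=5))
w=arm.camera('wrist');cv2.imwrite('pics/w4.png',w[:,:,::-1])
plan(.482,.3545,.04,12.3)
for dz in (0,.01,.02,.03,.04):
  e=arm.get_state()['ee_pos']+[0,0,dz]
  print(dz,proj('wrist',e),proj('wrist',e+.011*np.array([-.213,.977,0])))
"
```

```text
t 3.75 pos [0.4808 0.3553 0.0461] jaw 12.51 F [-0.58 -0.96  0.23] w 0.0001
slide [-1.   1.   6.1] spin 0.21 q [ 0.58  0.56  1.52 -0.    1.07  0.36]
0 [[317.57859193 216.79125853]] [[317.6634226  200.70371019]]
0.01 [[317.60556104 222.50801152]] [[317.69534483 205.66428411]]
0.02 [[317.63549665 228.85358813]] [[317.7308411  211.18024735]]
0.03 [[317.66891673 235.93777939]] [[317.77054722 217.35040365]]
0.04 [[317.70646723 243.89751478]] [[317.81525934 224.29847036]]
```

View pics/w4.png

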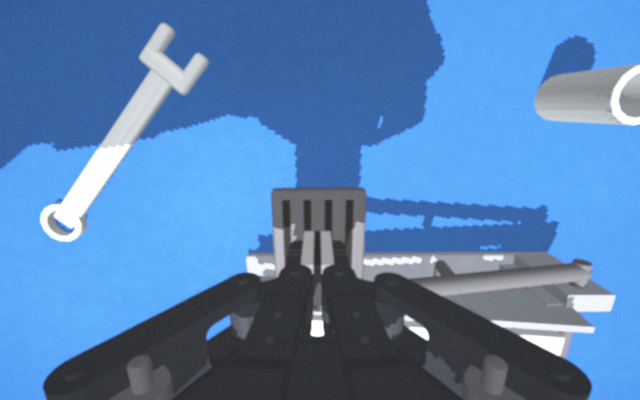

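View pics/s4.png

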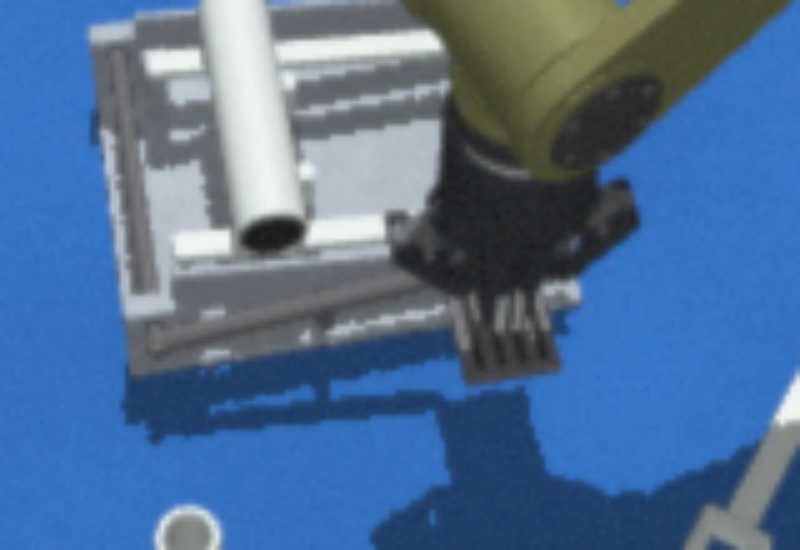

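Emit:
servo_tool(plan=[{"slide":[0,0,2],"spin":0,"gripper":0},{"slide":[0,0,4],"spin":0,"gripper":0},{"slide":[0,0,6],"spin":0,"gripper":0},{"slide":[0,0,6],"spin":0,"gripper":0}])

```text
time_s: 4.15
ee_pos: [0.481, 0.3555, 0.0406]
tcp_rot: [-3.141, 0.0, 1.789]
wrist_force: [-1.8, -0.9, 3.5]
grip_width: -0.0004
```

```bash
python3 -c "
from h import *
w=arm.camera('wrist');cv2.imwrite('pics/w5.png',cv2.resize(w[150:350,200:440,::-1],None,fx=3,fy=3))
w=arm.camera('top');cv2.imwrite('pics/t5.png',cv2.resize(w[140:260,150:300,::-1],None,fx=5,fy=5))
plan(.482,.3545,.04,12.3)
"
```

```text
t 4.25 pos [0.481  0.3555 0.0409] jaw 12.51 F [-1.71 -0.68  2.95] w -0.0001
slide [-1.2  0.7  0.9] spin 0.21 q [ 0.58  0.57  1.52 -0.    1.06  0.36]
```

View pics/w5.png

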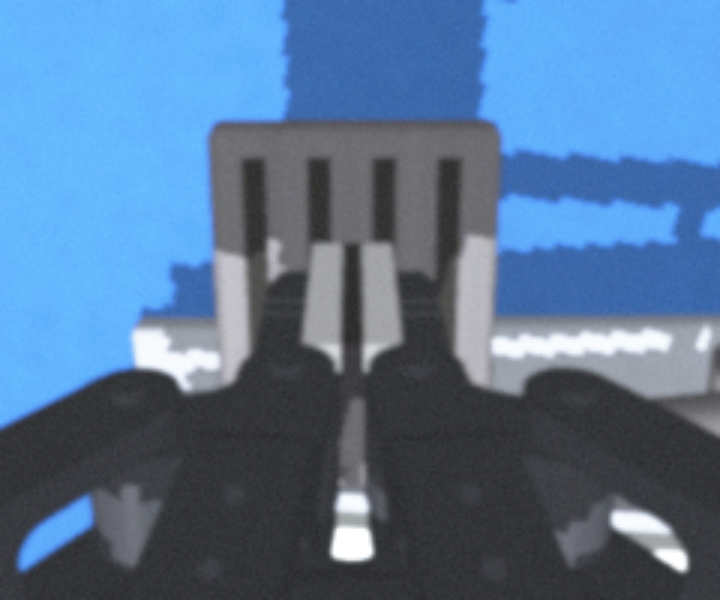

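View pics/t5.png

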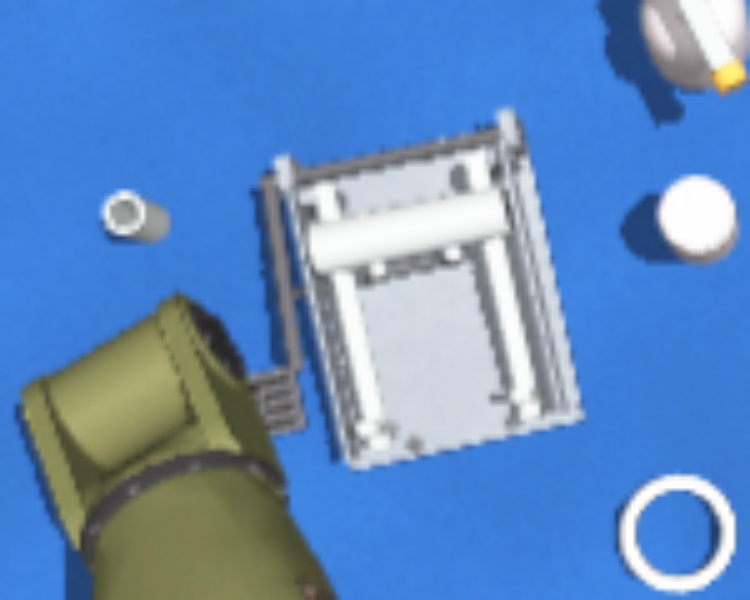

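Emit:
servo_tool(plan=[{"slide":[0,0,2],"spin":0,"gripper":0},{"slide":[0,0,4],"spin":0,"gripper":0},{"slide":[0,0,6],"spin":0,"gripper":0},{"slide":[0,0,6],"spin":0,"gripper":0}])

```text
time_s: 4.65
ee_pos: [0.4809, 0.3555, 0.0344]
tcp_rot: [-3.141, 0.0, 1.789]
wrist_force: [-3.1, -0.1, 3.5]
grip_width: 0.0002
```

```bash
python3 -c "
from h import *
w=arm.camera('side');cv2.imwrite('pics/s6.png',cv2.resize(w[270:380,250:410,::-1],None,fx=5,fy=5))
w=arm.camera('wrist');cv2.imwrite('pics/w6.png',cv2.resize(w[150:350,200:440,::-1],None,fx=3,fy=3))
plan(.482,.3545,.04,12.3)
"
```

```text
t 4.75 pos [0.481  0.3555 0.0346] jaw 12.51 F [-1.57  0.4   3.24] w -0.0001
slide [-1.2  0.8 -5.4] spin 0.21 q [0.58 0.57 1.52 0.   1.05 0.36]
```

View pics/w6.png

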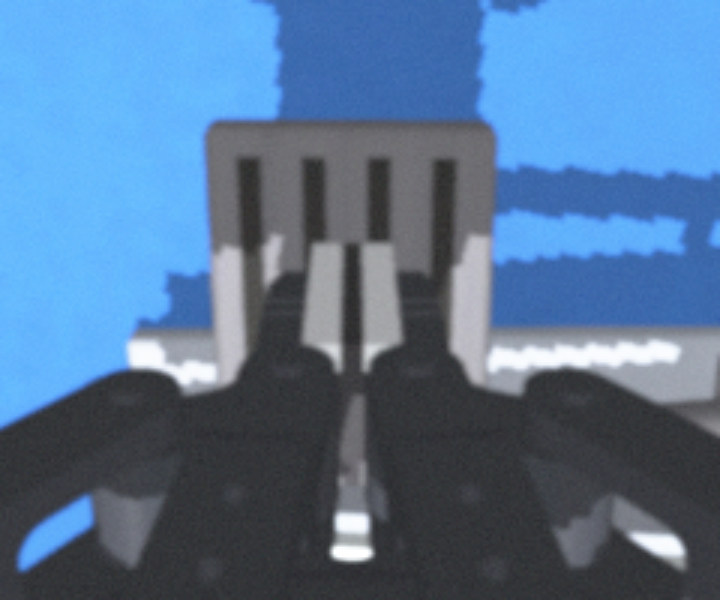

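View pics/s6.png

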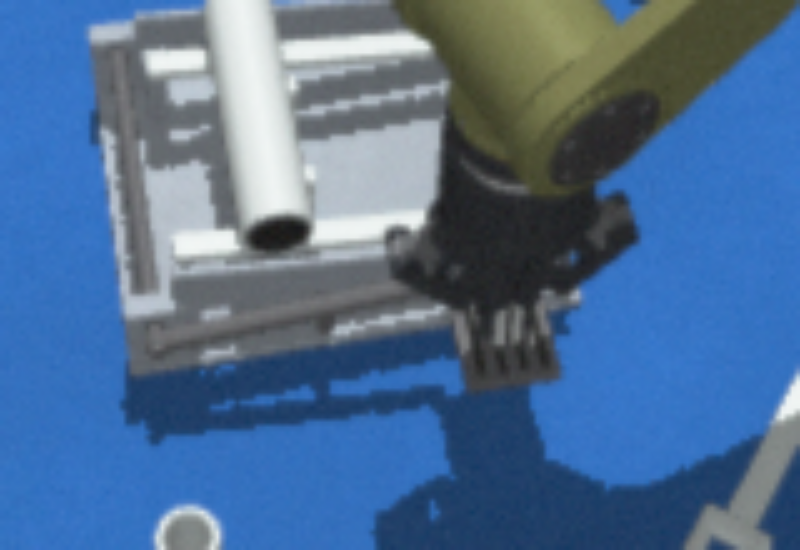

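Emit:
servo_tool(plan=[{"slide":[0,0,4],"spin":0,"gripper":0},{"slide":[0,0,8],"spin":0,"gripper":0},{"slide":[0,0,12],"spin":0,"gripper":0},{"slide":[0,0,16],"spin":0,"gripper":0},{"slide":[0,0,20],"spin":0,"gripper":0},{"slide":[0,0,24],"spin":0,"gripper":0},{"slide":[0,0,27],"spin":0,"gripper":0},{"slide":[0,0,30],"spin":0,"gripper":0},{"slide":[0,0,30],"spin":0,"gripper":0}])

```text
time_s: 5.65
ee_pos: [0.4808, 0.3554, 0.0042]
tcp_rot: [-3.141, 0.0, 1.789]
wrist_force: [-4.5, -1.5, 6.9]
grip_width: 0.0002
```

```bash
python3 -c "
from h import *
w=arm.camera('side');cv2.imwrite('pics/s7.png',cv2.resize(w[270:380,250:410,::-1],None,fx=5,fy=5))
plan(.482,.3545,.04,12.3)
"
```

```text
t 5.7 pos [0.4808 0.3554 0.0044] jaw 12.51 F [-5.38 -0.59  6.99] w 0.0002
slide [ -1.1   0.9 -35.6] spin 0.21 q [0.58 0.62 1.53 0.   0.99 0.36]
```

View pics/s7.png

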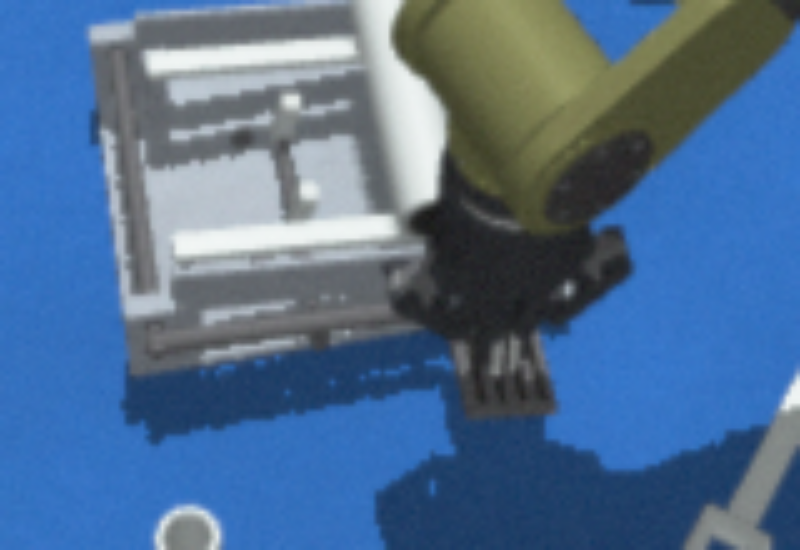

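Emit:
servo_tool(plan=[{"slide":[0,0,2],"spin":0,"gripper":0},{"slide":[0,0,4],"spin":0,"gripper":0},{"slide":[0,0,6],"spin":0,"gripper":0},{"slide":[0,0,6],"spin":0,"gripper":0}])

```text
time_s: 6.1
ee_pos: [0.4811, 0.3555, -0.0012]
tcp_rot: [3.141, -0.0, 1.789]
wrist_force: [-4.3, -1.6, 8.1]
grip_width: -0.0001
```

Emit:
servo_tool(plan=[{"slide":[0,0,2],"spin":0,"gripper":0},{"slide":[0,0,3],"spin":0,"gripper":0},{"slide":[0,0,3],"spin":0,"gripper":0}])

```text
time_s: 6.4
ee_pos: [0.4816, 0.3557, -0.0024]
tcp_rot: [3.14, -0.0, 1.789]
wrist_force: [-11.5, -7.0, 26.6]
grip_width: -0.0
```

Emit:
servo_tool(plan=[{"slide":[0,0,-3],"spin":0,"gripper":0},{"slide":[0,0,-15],"spin":0,"gripper":0},{"slide":[0,0,-40],"spin":0,"gripper":0},{"slide":[0,0,-75],"spin":0,"gripper":0.5},{"slide":[0,0,-110],"spin":0,"gripper":1},{"slide":[0,0,-140],"spin":0,"gripper":1},{"slide":[0,0,-160],"spin":0,"gripper":1},{"slide":[0,0,-162],"spin":0,"gripper":1}])

```text
time_s: 7.2
ee_pos: [0.4822, 0.356, 0.1599]
tcp_rot: [3.137, -0.001, 1.789]
wrist_force: [0.1, 0.8, -0.1]
grip_width: 0.0722
```

```bash
python3 -c "
from h import *
plan(.5024,.2172,.16,12.3)
w=arm.camera('wrist');cv2.imwrite('pics/w8.png',w[:,:,::-1])
w=arm.camera('top');cv2.imwrite('pics/t8.png',cv2.resize(w[140:260,150:300,::-1],None,fx=5,fy=5))
w=arm.camera('side')
for c in('top','side','wrist'): print(c,[(round(d['score'],2),d['location']) for d in arm.pinpoint(c,'tube')])
plan(.5024,.2172,.16,12.3)
"
```

```text
t 7.2 pos [0.4822 0.356  0.1599] jaw 12.5 F [ 0.07  0.75 -0.12] w 0.0722
slide [-139.8  -10.3   -0.3] spin 0.2 q [ 0.57  0.43  1.42 -0.    1.29  0.36]
top [(0.96, [0.504, 0.2138, 0.072]), (0.6, [0.501, 0.2165, 0.0695])]
side [(0.79, [0.5051, 0.2115, 0.0687]), (0.68, [0.5647, 0.2267, -0.0018])]
wrist [(0.6, [0.5048, 0.2118, 0.0716])]
t 7.5 pos [0.4807 0.3552 0.1562] jaw 12.5 F [-0.31 -0.12  0.23] w 0.0855
slide [-139.4   -8.7   -3.7] spin 0.2 q [ 0.58  0.44  1.42 -0.    1.29  0.36]
```

View pics/t8.png

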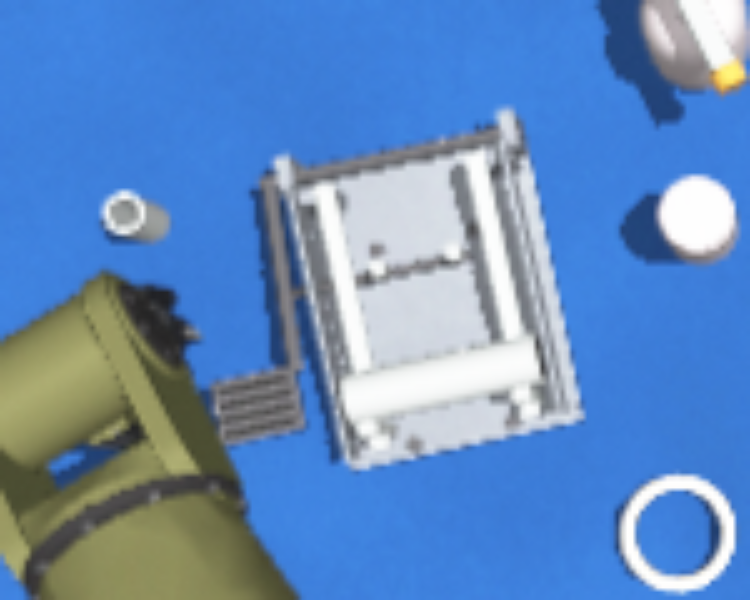

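View pics/w8.png

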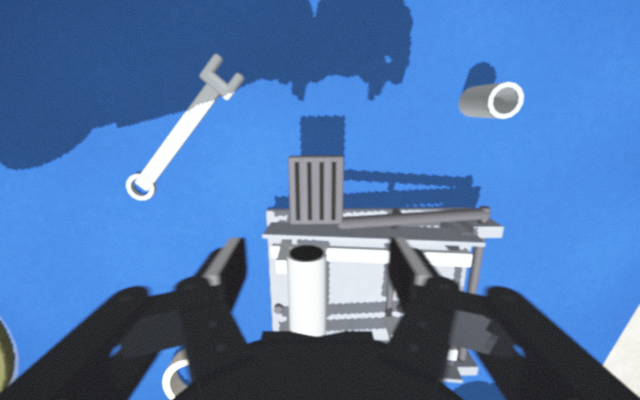

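```bash
cat >> h.py <<'E'
def ray(c,u,v,z):
    k=arm.get_calibration(c);T=k["pose"]
    d=T[:3,:3]@np.array([(u-k["cx"])/k["fx"],-(v-k["cy"])/k["fy"],-1.]);o=T[:3,3]
    return (o+d*(z-o[2])/d[2]).round(4)
E
python3 -c "
from h import *
for a in((343,395),(540,360),(441.5,378)): print(ray('top',a[0]/5+150,a[1]/5+140,.072))
plan(.504,.214,.15,12.3)
"
```

```text
[0.489  0.2899 0.072 ]
[0.5168 0.1392 0.072 ]
[0.5025 0.2147 0.072 ]
t 7.5 pos [0.4807 0.3552 0.1562] jaw 12.5 F [-0.31 -0.12  0.23] w 0.0855
slide [-142.8   -7.8    6.3] spin 0.2 q [ 0.58  0.44  1.42 -0.    1.29  0.36]
```

Emit:
servo_tool(plan=[{"slide":[-15,-1,0],"spin":0,"gripper":1},{"slide":[-45,-3,0],"spin":0,"gripper":1},{"slide":[-80,-4,0],"spin":0.2,"gripper":1},{"slide":[-110,-6,0],"spin":0.2,"gripper":1},{"slide":[-132,-7,0],"spin":0.2,"gripper":1},{"slide":[-142.5,-8,0],"spin":0.2,"gripper":1},{"slide":[-142.5,-8,0],"spin":0.2,"gripper":1}])

```text
time_s: 8.2
ee_pos: [0.5042, 0.2135, 0.1575]
tcp_rot: [-3.141, 0.0, 1.784]
wrist_force: [0.3, 0.9, 0.3]
grip_width: 0.0854
```

```bash
python3 -c "
from h import *
plan(.5035,.214,.05,12)
w=arm.camera('wrist');cv2.imwrite('pics/w9.png',w[:,:,::-1])
w=arm.camera('side');cv2.imwrite('pics/s9.png',cv2.resize(w[220:370,220:420,::-1],None,fx=4,fy=4))
"
```

```text
t 8.2 pos [0.5042 0.2135 0.1575] jaw 12.21 F [0.34 0.94 0.27] w 0.0854
slide [  0.7  -0.6 107.5] spin 0.21 q [ 0.33  0.33  1.57 -0.    1.24  0.12]
```

View pics/w9.png

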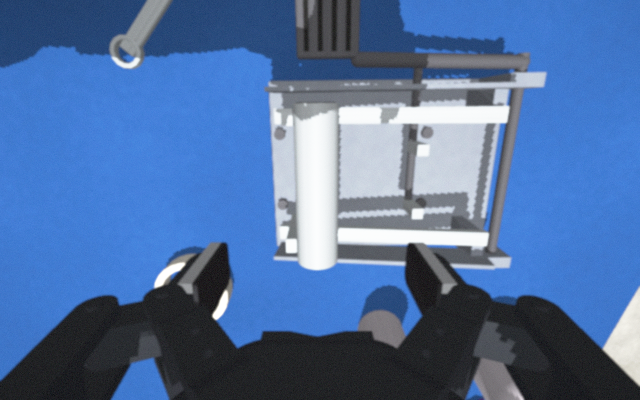

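View pics/s9.png

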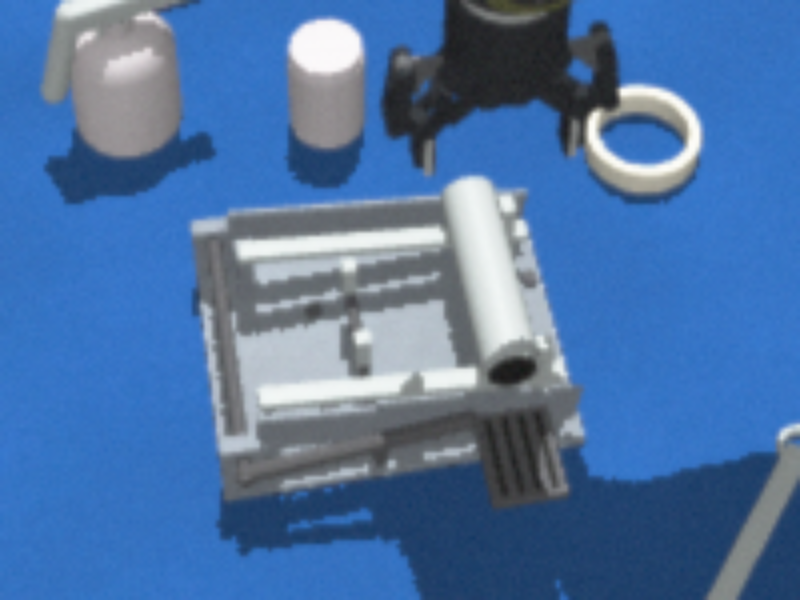

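```bash
python3 -c "
from h import *
e=np.array([.5042,.2135,.1575])
for dz in(0,.02,.03,.04,.05,.06): 
  for t in (-.02,0,.02): print(dz,t,proj('side',e+[-.213*t,.977*t,dz]).round(0),proj('wrist',e+[-.213*t,.977*t,dz]).round(0))
"
```

```text
0 -0.02 [[342. 265.]] [[317. 247.]]
0 0 [[343. 271.]] [[317. 219.]]
0 0.02 [[345. 277.]] [[317. 189.]]
0.02 -0.02 [[342. 260.]] [[317. 262.]]
0.02 0 [[344. 266.]] [[317. 231.]]
0.02 0.02 [[345. 272.]] [[318. 199.]]
0.03 -0.02 [[342. 258.]] [[317. 270.]]
0.03 0 [[344. 264.]] [[317. 238.]]
0.03 0.02 [[345. 270.]] [[318. 204.]]
0.04 -0.02 [[342. 255.]] [[317. 280.]]
0.04 0 [[344. 261.]] [[318. 246.]]
0.04 0.02 [[345. 267.]] [[318. 210.]]
0.05 -0.02 [[342. 253.]] [[318. 291.]]
0.05 0 [[344. 259.]] [[318. 256.]]
0.05 0.02 [[346. 265.]] [[318. 217.]]
0.06 -0.02 [[343. 250.]] [[318. 303.]]
0.06 0 [[344. 256.]] [[318. 266.]]
0.06 0.02 [[346. 262.]] [[318. 225.]]
```

Emit:
servo_tool(plan=[{"slide":[2,-1,20],"spin":0.2,"gripper":1},{"slide":[2,-1,50],"spin":0.2,"gripper":1},{"slide":[2,-1,80],"spin":0.2,"gripper":1},{"slide":[2,-1,100],"spin":0.2,"gripper":1},{"slide":[2,-1,110],"spin":0.2,"gripper":1},{"slide":[2,-1,115],"spin":0.2,"gripper":1},{"slide":[2,-1,115],"spin":0.2,"gripper":1}])

```text
time_s: 9.0
ee_pos: [0.5027, 0.2168, 0.0428]
tcp_rot: [3.142, -0.0, 1.783]
wrist_force: [0.1, -0.6, 0.8]
grip_width: 0.085
```

```bash
python3 -c "
from h import *
plan(.5035,.214,.01,12)
w=arm.camera('wrist');cv2.imwrite('pics/w10.png',w[:,:,::-1])
w=arm.camera('side');cv2.imwrite('pics/s10.png',cv2.resize(w[220:370,220:420,::-1],None,fx=4,fy=4))
"
```

```text
t 9.0 pos [0.5027 0.2168 0.0428] jaw 12.14 F [ 0.08 -0.63  0.84] w 0.085
slide [-2.9  0.2 32.8] spin 0.14 q [0.34 0.46 1.67 0.   1.01 0.13]
```

View pics/w10.png

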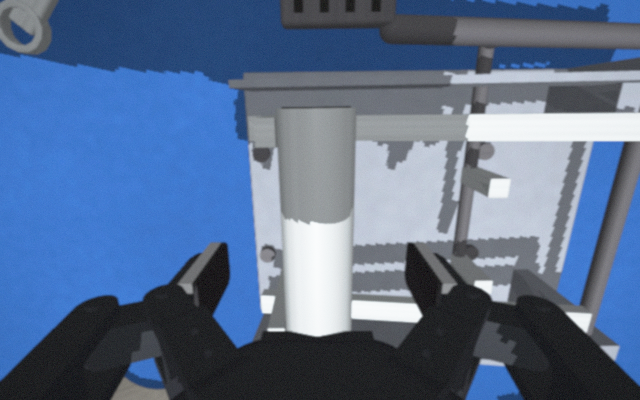

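View pics/s10.png

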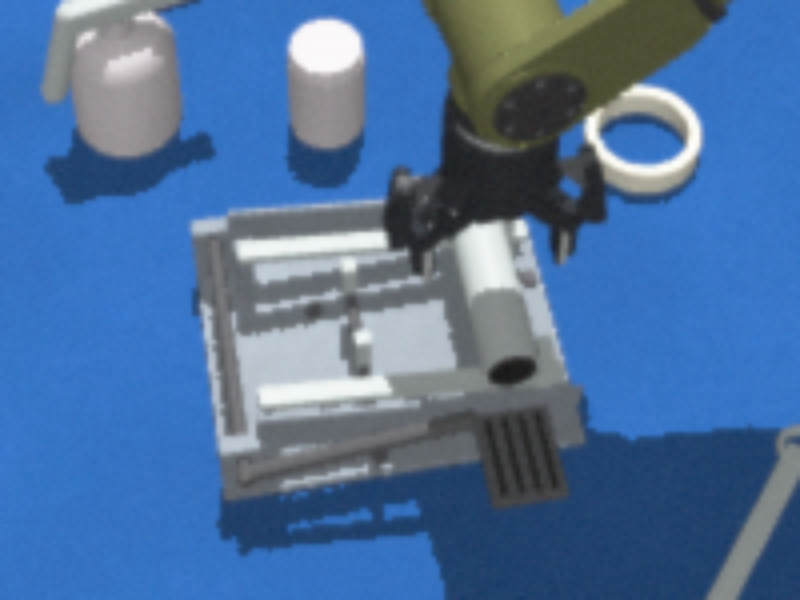

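Emit:
servo_tool(plan=[{"slide":[-1,0,8],"spin":0,"gripper":1},{"slide":[-1,0,16],"spin":0,"gripper":1},{"slide":[-1,0,24],"spin":0,"gripper":1},{"slide":[-1,0,30],"spin":0,"gripper":1},{"slide":[-1,0,33],"spin":0,"gripper":1},{"slide":[-1,0,33],"spin":0,"gripper":1}])

```text
time_s: 9.7
ee_pos: [0.5027, 0.2153, 0.0092]
tcp_rot: [-3.141, 0.0, 1.782]
wrist_force: [-0.5, 0.4, 0.4]
grip_width: 0.0852
```

```bash
python3 -c "
from h import *
plan(.5035,.214,.01,12)
w=arm.camera('wrist');cv2.imwrite('pics/w11.png',w[:,:,::-1])
w=arm.camera('side');cv2.imwrite('pics/s11.png',cv2.resize(w[220:370,220:420,::-1],None,fx=4,fy=4))
"
```

```text
t 9.7 pos [0.5027 0.2153 0.0092] jaw 12.11 F [-0.49  0.35  0.35] w 0.0852
slide [-1.5  0.5 -0.8] spin 0.11 q [0.34 0.52 1.69 0.   0.94 0.13]
```

View pics/w11.png

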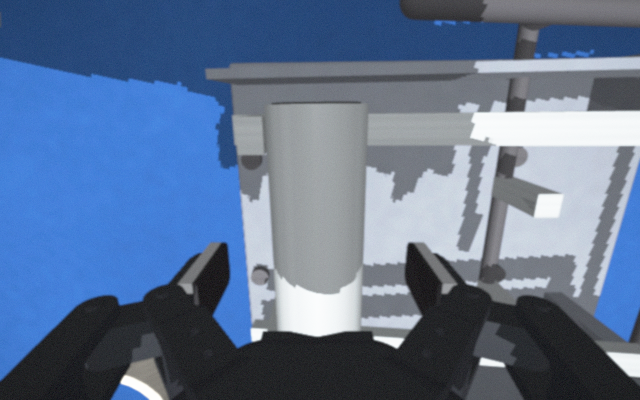

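View pics/s11.png

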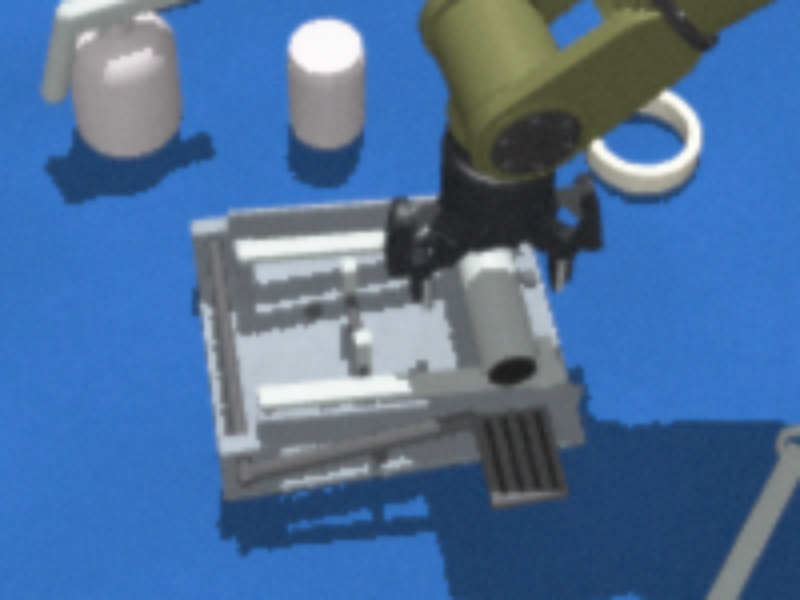

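```bash
python3 -c "
from h import *
for z in(.05,.06,.07):
  print(z,ray('side',220+493/4,220+297/4,z), ray('wrist',317,245,z))
print('tube end', ray('wrist',316,104,.09), proj('wrist',[.5035,.214,.07]))
"
```

```text
0.05 [0.4997 0.2145 0.05  ] [0.5027 0.2148 0.05  ]
0.06 [0.5    0.2214 0.06  ] [0.5017 0.2195 0.06  ]
0.07 [0.5003 0.2283 0.07  ] [0.5007 0.2243 0.07  ]
tube end [0.4876 0.2833 0.09  ] [[318.28723324 266.20932129]]
```

Emit:
servo_tool(plan=[{"slide":[0,0,0],"spin":0,"gripper":0.6},{"slide":[0,0,0],"spin":0,"gripper":0.4},{"slide":[0,0,0],"spin":0,"gripper":0.2},{"slide":[0,0,0],"spin":0,"gripper":0.2},{"slide":[0,0,0],"spin":0,"gripper":0.2},{"slide":[0,0,0],"spin":0,"gripper":0.2}], squeeze=80)

```text
time_s: 10.4
ee_pos: [0.5033, 0.2155, 0.0102]
tcp_rot: [3.14, -0.0, 1.782]
wrist_force: [-0.3, -0.8, 5.3]
grip_width: 0.0382
```

Emit:
servo_tool(plan=[{"slide":[0,0,0],"spin":0,"gripper":0.2},{"slide":[0,0,0],"spin":0,"gripper":0.2}])

```text
time_s: 10.6
ee_pos: [0.5033, 0.2155, 0.0102]
tcp_rot: [3.14, -0.0, 1.782]
wrist_force: [-0.6, -0.9, 5.5]
grip_width: 0.0382
```

```bash
python3 -c "
from h import *
plan(.5035,.214,.01,12)
w=arm.camera('wrist');cv2.imwrite('pics/w12.png',w[:,:,::-1])
w=arm.camera('side');cv2.imwrite('pics/s12.png',cv2.resize(w[220:370,220:420,::-1],None,fx=4,fy=4))
"
```

```text
t 10.6 pos [0.5033 0.2155 0.0102] jaw 12.1 F [-0.56 -0.91  5.54] w 0.0382
slide [-1.5 -0.1  0.2] spin 0.1 q [ 0.34  0.51  1.69 -0.    0.94  0.13]
```

View pics/w12.png

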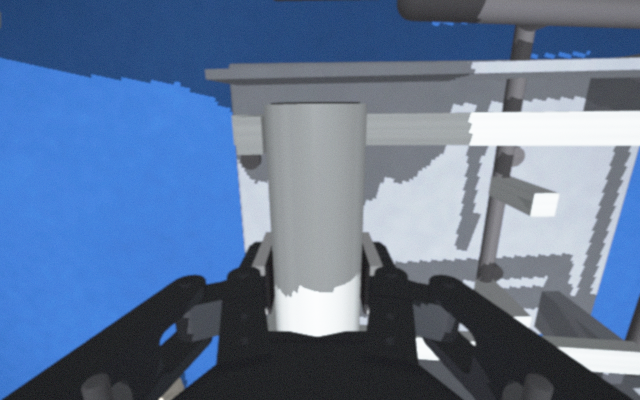

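View pics/s12.png

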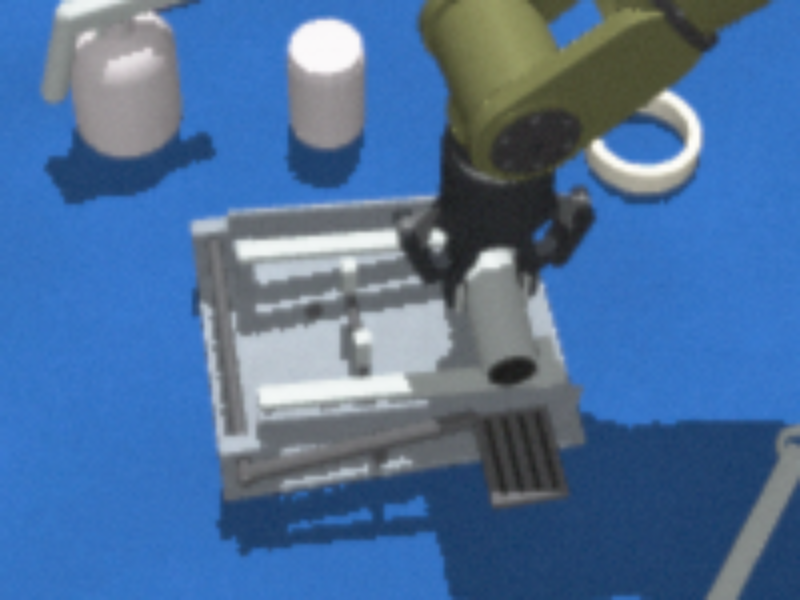

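Emit:
servo_tool(plan=[{"slide":[0,0,-5],"spin":0,"gripper":0.2},{"slide":[0,0,-15],"spin":0,"gripper":0.2},{"slide":[0,0,-35],"spin":0,"gripper":0.2},{"slide":[0,0,-65],"spin":0,"gripper":0.2},{"slide":[0,0,-95],"spin":0,"gripper":0.2},{"slide":[0,0,-120],"spin":0,"gripper":0.2},{"slide":[0,0,-140],"spin":0,"gripper":0.2},{"slide":[0,0,-150],"spin":0,"gripper":0.2},{"slide":[0,0,-150],"spin":0,"gripper":0.2}])

```text
time_s: 11.6
ee_pos: [0.5031, 0.2154, 0.1604]
tcp_rot: [3.14, -0.0, 1.782]
wrist_force: [-0.8, -0.1, -4.7]
grip_width: 0.0379
```

```bash
python3 -c "
from h import *
plan(.586,-.226,.16,22.8)
w=arm.camera('wrist');cv2.imwrite('pics/w13.png',w[:,:,::-1])
w=arm.camera('top');cv2.imwrite('pics/t13.png',cv2.resize(w[140:260,170:320,::-1],None,fx=5,fy=5))
print([(round(d['score'],2),d['location']) for d in arm.pinpoint('wrist','tube')+arm.pinpoint('top','tube')])
"
```

```text
t 11.6 pos [0.5031 0.2154 0.1604] jaw 12.11 F [-0.76 -0.11 -4.66] w 0.0379
slide [-4.49e+02 -1.15e+01  3.00e-01] spin -10.69 q [0.34 0.32 1.57 0.   1.25 0.13]
[(0.84, [0.5032, 0.2113, 0.2246]), (0.63, [0.505, 0.2174, 0.2222])]
```

View pics/w13.png

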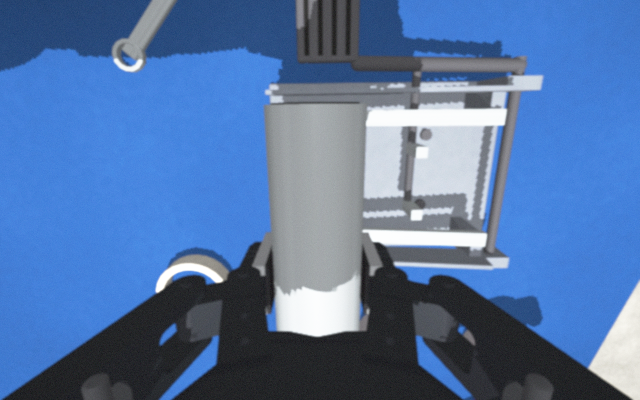

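View pics/t13.png

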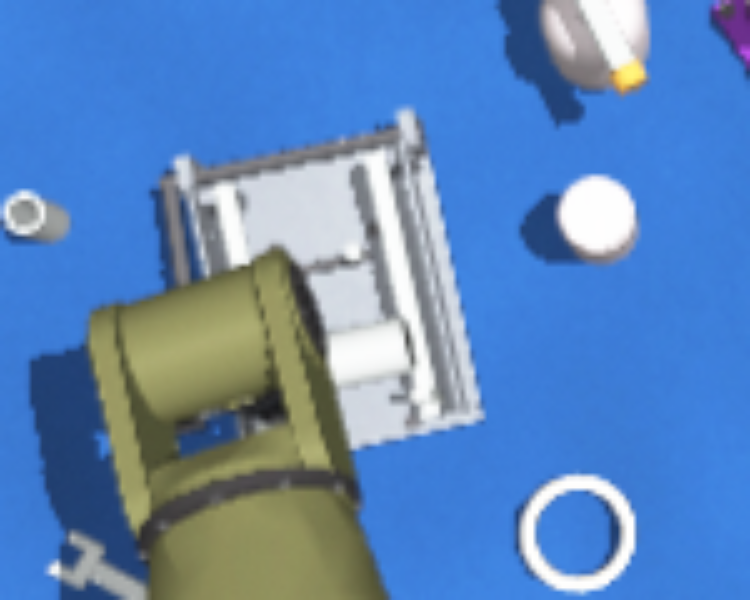

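```bash
python3 -c "
from h import *
a=ray('wrist',316,104,.24); b=ray('top',252,209,.225); print(a,b)
d=np.array([-.2098,.9777]); e=arm.get_state()['ee_pos']
print((a[:2]-e[:2])@d,(b[:2]-e[:2])@d)
"
```

```text
[0.4872 0.2831 0.24  ] [0.5169 0.1378 0.225 ]
0.06958593323707402 -0.078704936762926
```

```bash
python3 -c "
from h import *
plan(.5843,-.2214,.16,22.8)"
```

```text
t 11.8 pos [0.5023 0.2152 0.1583] jaw 12.11 F [-0.16  0.26 -3.71] w 0.0377
slide [-444.1  -11.4   -1.6] spin -10.69 q [0.34 0.32 1.57 0.   1.25 0.13]
```

Emit:
servo_tool(plan=[{"slide":[-10,0,-2],"spin":0,"gripper":0.2},{"slide":[-30,-1,-2],"spin":-1,"gripper":0.2},{"slide":[-60,-2,-2],"spin":-2,"gripper":0.2},{"slide":[-95,-3,-2],"spin":-3,"gripper":0.2},{"slide":[-135,-4,-2],"spin":-4,"gripper":0.2},{"slide":[-175,-5,-2],"spin":-5,"gripper":0.2},{"slide":[-215,-6,-2],"spin":-6,"gripper":0.2},{"slide":[-255,-7,-2],"spin":-7,"gripper":0.2},{"slide":[-295,-8,-2],"spin":-8,"gripper":0.2},{"slide":[-335,-9,-2],"spin":-9,"gripper":0.2}])

```text
time_s: 12.8
ee_pos: [0.564, -0.1164, 0.1613]
tcp_rot: [-3.141, -0.0, 1.94]
wrist_force: [1.0, 1.6, -3.2]
grip_width: 0.0381
```

```bash
python3 -c "
from h import *
plan(.5843,-.2214,.16,22.8)"
```

```text
t 12.8 pos [ 0.564  -0.1164  0.1613] jaw 21.13 F [ 0.96  1.6  -3.17] w 0.0381
slide [-105.2  -19.     1.3] spin -1.67 q [-0.27  0.38  1.48 -0.    1.28 -0.64]
```

Emit:
servo_tool(plan=[{"slide":[-30,-6,0],"spin":-0.5,"gripper":0.2},{"slide":[-60,-11,0],"spin":-1,"gripper":0.2},{"slide":[-85,-15,0],"spin":-1.7,"gripper":0.2},{"slide":[-100,-18,0],"spin":-1.7,"gripper":0.2},{"slide":[-103,-18.5,0],"spin":-1.7,"gripper":0.2},{"slide":[-103,-18.5,0],"spin":-1.7,"gripper":0.2},{"slide":[-103,-18.5,0],"spin":-1.7,"gripper":0.2}])

```text
time_s: 13.5
ee_pos: [0.5841, -0.2158, 0.1617]
tcp_rot: [-3.142, -0.0, 1.97]
wrist_force: [0.3, 1.3, -3.2]
grip_width: 0.0382
```

```bash
python3 -c "
from h import *
w=arm.camera('wrist');cv2.imwrite('pics/w14.png',w[:,:,::-1])
w=arm.camera('side');cv2.imwrite('pics/s14.png',cv2.resize(w[120:270,220:420,::-1],None,fx=4,fy=4))
print([(round(d['score'],2),d['location'].round(4)) for l in ('tube','seat') for c in ('wrist','side') for d in arm.pinpoint(c,l)])
plan(.5843,-.2214,.06,22.8)
print(arm.get_state()['tcp_rot'])
"
```

```text
Traceback (most recent call last):
AttributeError: 'list' object has no attribute 'round'. Did you mean: 'count'?
```

View pics/w14.png

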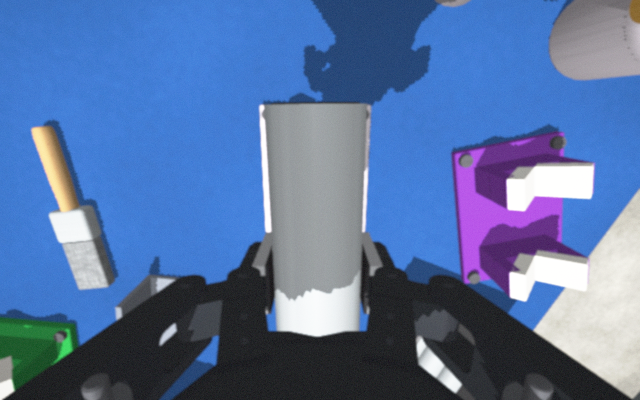

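View pics/s14.png

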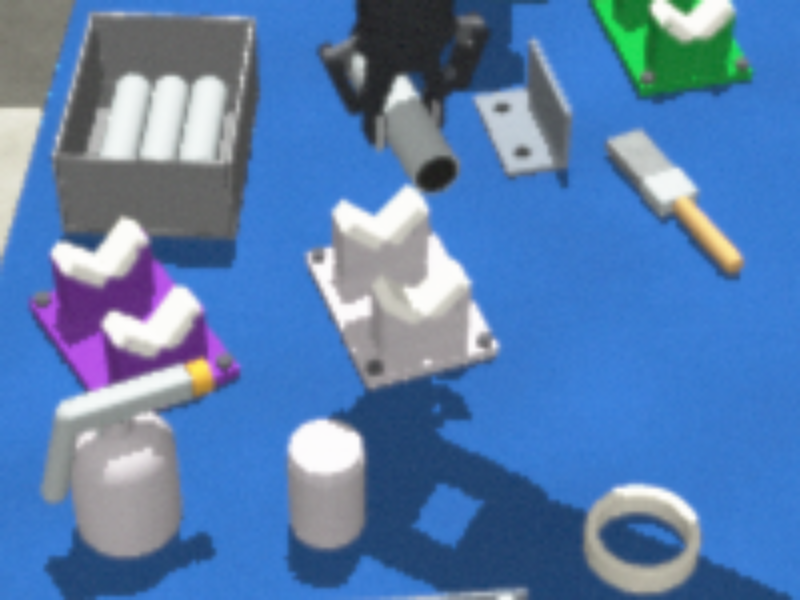

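```bash
cat > ov.py <<'E'
from h import *
def ov(img,c,cx,cy,yaw,name,crop,f):
    a=np.radians(yaw);R=np.array([[np.cos(a),-np.sin(a)],[np.sin(a),np.cos(a)]])
    im=cv2.resize(img[crop[1]:crop[3],crop[0]:crop[2],::-1],None,fx=f,fy=f,interpolation=cv2.INTER_CUBIC)
    def L(P,col,close=False):
        P=np.array(P,float)/1000; W=np.c_[P[:,:2]@R.T+[cx,cy],P[:,2]]
        q=(((proj(c,W)-[crop[0],crop[1]]+.5)*f)).astype(np.int32)
        cv2.polylines(im,[q],close,col,1)
    for y in(35,65,-35,-65): L([[-30,y,81],[0,y,51.7],[30,y,81]],(0,0,255))
    L([[-60,-85,12],[60,-85,12],[60,85,12],[-60,85,12]],(0,160,0),True)
    cv2.imwrite(name,im)
E
python3 -c "
from ov import *
w=arm.camera('side')
ov(w,'side',.586,-.2255,22.8,'pics/ov1.png',(280,150,360,230),9)
t=cv2.imread('pics/top0.png')[:,:,::-1]
ov(t,'top',.586,-.2255,22.8,'pics/ov2.png',(310,165,390,225),9)
for l in ('tube','seat'):
  for d in arm.pinpoint('side',l): print(l,round(d['score'],2),np.round(d['location'],4))
plan(.5843,-.2214,.06,22.8)
print(arm.get_state()['tcp_rot'])
"
```

```text
tube 0.55 [ 0.5836 -0.2197  0.2218]
tube 0.22 [ 0.588  -0.2265  0.0817]
seat 0.84 [ 0.8148 -0.1683  0.0792]
seat 0.65 [ 0.3241 -0.6387  0.0797]
seat 0.17 [ 0.3811  0.0298 -0.    ]
t 13.8 pos [ 0.5843 -0.2164  0.1618] jaw 22.84 F [-0.89  0.21 -2.8 ] w 0.0385
slide [ -4.6  -1.9 101.8] spin 0.04 q [-0.41  0.49  1.33 -0.    1.32 -0.81]
[3.14148468e+00 1.32901427e-04 1.96949004e+00]
```

View pics/ov1.png

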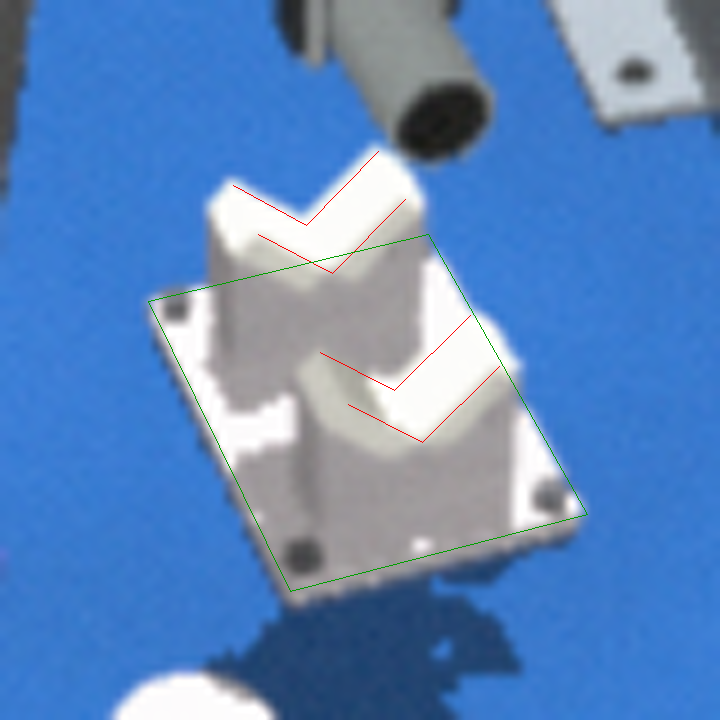

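View pics/ov2.png

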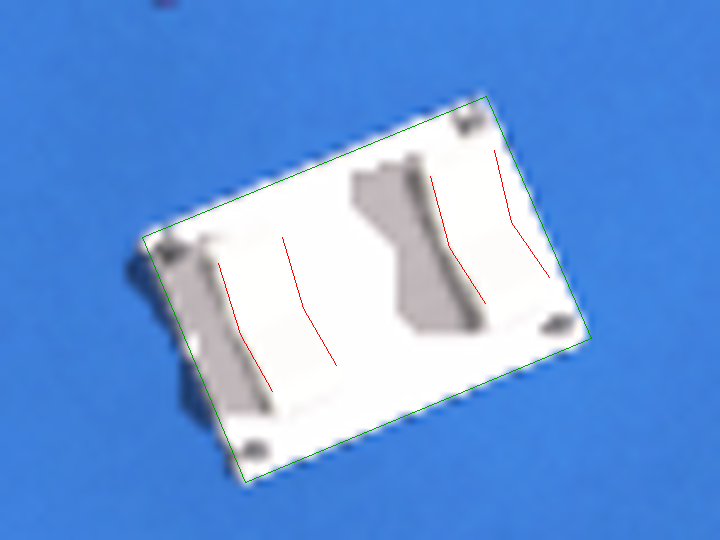

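```bash
python3 -c "
from h import *
plan(.5847,-.2220,.055,22.8)"
```

```text
t 13.8 pos [ 0.5843 -0.2164  0.1618] jaw 22.84 F [-0.89  0.21 -2.8 ] w 0.0385
slide [ -5.3  -1.8 106.8] spin 0.04 q [-0.41  0.49  1.33 -0.    1.32 -0.81]
```

Emit:
servo_tool(plan=[{"slide":[-5.3,-1.8,10],"spin":0,"gripper":0.2},{"slide":[-5.3,-1.8,30],"spin":0,"gripper":0.2},{"slide":[-5.3,-1.8,55],"spin":0,"gripper":0.2},{"slide":[-5.3,-1.8,80],"spin":0,"gripper":0.2},{"slide":[-5.3,-1.8,97],"spin":0,"gripper":0.2},{"slide":[-5.3,-1.8,106],"spin":0,"gripper":0.2},{"slide":[-5.3,-1.8,107],"spin":0,"gripper":0.2},{"slide":[-5.3,-1.8,107],"spin":0,"gripper":0.2}])

```text
time_s: 14.6
ee_pos: [0.5849, -0.2226, 0.0552]
tcp_rot: [3.141, 0.001, 1.969]
wrist_force: [-0.4, -0.3, -4.1]
grip_width: 0.0384
```

```bash
python3 -c "
from ov import *
plan(.5847,-.2220,.025,22.8)
w=arm.camera('side');cv2.imwrite('pics/s15.png',cv2.resize(w[150:230,270:370,::-1],None,fx=7,fy=7,interpolation=cv2.INTER_CUBIC))
w=arm.camera('wrist');cv2.imwrite('pics/w15.png',w[:,:,::-1])
w=arm.camera('top');cv2.imwrite('pics/t15.png',cv2.resize(w[150:230,300:400,::-1],None,fx=7,fy=7,interpolation=cv2.INTER_CUBIC))
"
```

```text
t 14.6 pos [ 0.5849 -0.2226  0.0552] jaw 22.81 F [-0.43 -0.32 -4.08] w 0.0384
slide [ 0.7  0.1 30.2] spin 0.01 q [-0.42  0.6   1.42 -0.    1.12 -0.82]
```

View pics/s15.png

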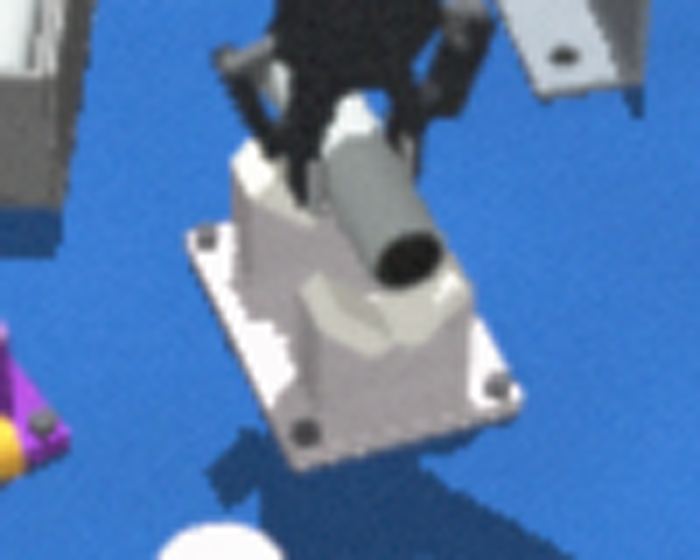

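View pics/w15.png

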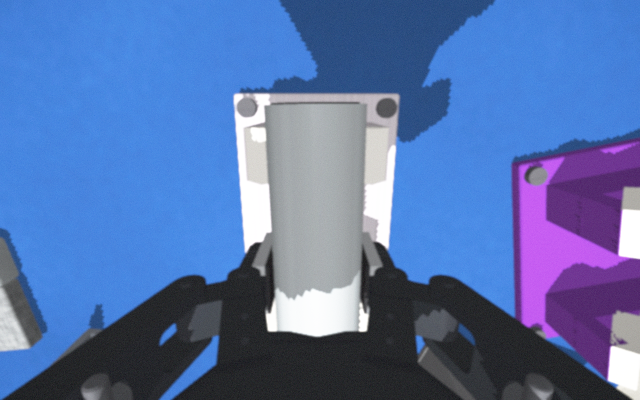

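View pics/t15.png

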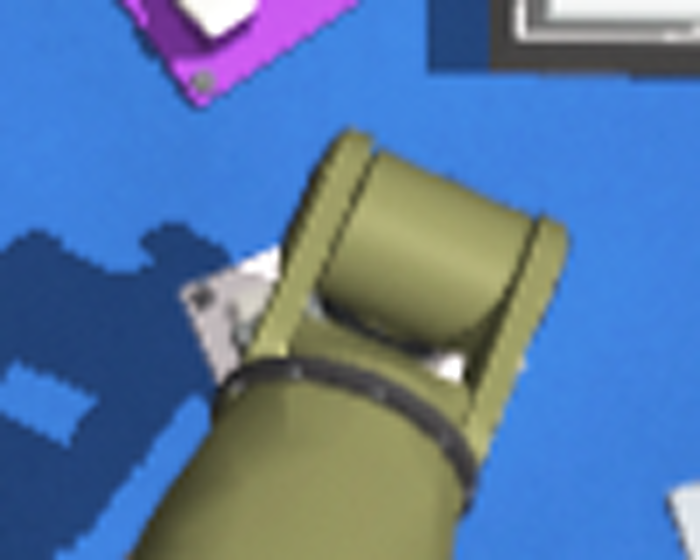

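```bash
python3 -c "
from h import *
e=arm.get_state()['ee_pos'];d=np.array([-.3875,.9219]);n=np.array([.9219,.3875])
k=lambda p:((p[:2]-e[:2])@d*1000,(p[:2]-e[:2])@n*1000)
for u,v,z in((316,95,.012),(316,103.5,.134),(234,95,.012),(398,95,.012),(266,104,.115),(364,104,.115),(247,132,.081),(386,132,.081)): print(u,v,k(ray('wrist',u,v,z)))
"
```

```text
316 95 (np.float64(77.12880695471075), np.float64(-1.4734542034747404))
316 103.5 (np.float64(69.97395695471077), np.float64(-1.2265042034747293))
234 95 (np.float64(77.00510695471074), np.float64(-60.53731420347469))
398 95 (np.float64(77.12156695471076), np.float64(57.643845796525255))
266 104 (np.float64(69.92782695471075), np.float64(-20.98883420347473))
364 104 (np.float64(70.05351695471074), np.float64(17.682055796525344))
247 132 (np.float64(56.36954695471075), np.float64(-36.99313420347468))
386 132 (np.float64(56.43805695471074), np.float64(34.84789579652536))
```

```bash
python3 -c "
import cv2
w=cv2.imread('pics/w15.png');cv2.imwrite('pics/w15z.png',cv2.resize(w[85:195,225:410],None,fx=4,fy=4,interpolation=cv2.INTER_CUBIC))"
```

```text
(no output)
```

View pics/w15z.png

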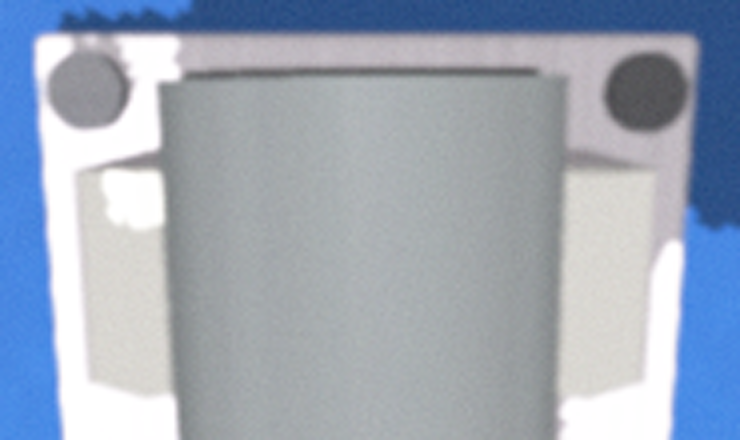

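```bash
python3 -c "
from h import *
e=arm.get_state()['ee_pos'];d=np.array([-.3875,.9219]);n=np.array([.9219,.3875])
k=lambda p:((p[:2]-e[:2])@d*1000,(p[:2]-e[:2])@n*1000)
for u,v,z in((245,127,.081),(389,127,.081),(247,180,.081),(386,180,.081)): print(u,v,k(ray('wrist',u,v,z)))
"
```

```text
245 127 (np.float64(58.910846954710756), np.float64(-37.8775542034747))
389 127 (np.float64(58.99531695471074), np.float64(36.248215796525315))
247 180 (np.float64(30.843316954710755), np.float64(-38.71886420347471))
386 180 (np.float64(30.87029695471075), np.float64(36.57599579652531))
```

Emit:
servo_tool(plan=[{"slide":[-1,0.5,5],"spin":0,"gripper":0.2},{"slide":[-1,0.5,12],"spin":0,"gripper":0.2},{"slide":[-1,0.5,19],"spin":0,"gripper":0.2},{"slide":[-1,0.5,24],"spin":0,"gripper":0.2},{"slide":[-1,0.5,28],"spin":0,"gripper":0.2},{"slide":[-1,0.5,30],"spin":0,"gripper":0.2},{"slide":[-1,0.5,30],"spin":0,"gripper":0.2}])

```text
time_s: 15.45
ee_pos: [0.5853, -0.2231, 0.0244]
tcp_rot: [-3.141, -0.0, 1.969]
wrist_force: [0.2, 0.5, -2.9]
grip_width: 0.0379
```

```bash
python3 -c "
from h import *
plan(.5847,-.2220,.02,22.8)"
```

```text
t 15.45 pos [ 0.5853 -0.2231  0.0244] jaw 22.81 F [ 0.24  0.54 -2.85] w 0.0379
slide [ 1.2 -0.2  4.4] spin 0.01 q [-0.42  0.64  1.44  0.    1.06 -0.82]
```

Emit:
servo_tool(plan=[{"slide":[0,0,1],"spin":0,"gripper":0.2},{"slide":[0,0,2],"spin":0,"gripper":0.2},{"slide":[0,0,2],"spin":0,"gripper":0.2}])

```text
time_s: 15.75
ee_pos: [0.5855, -0.2231, 0.0227]
tcp_rot: [3.141, 0.0, 1.969]
wrist_force: [0.1, -0.8, -3.1]
grip_width: 0.0383
```

Emit:
servo_tool(plan=[{"slide":[0,0,1],"spin":0,"gripper":0.2},{"slide":[0,0,1.5],"spin":0,"gripper":0.2},{"slide":[0,0,1.5],"spin":0,"gripper":0.2}])

```text
time_s: 16.05
ee_pos: [0.5854, -0.2232, 0.0212]
tcp_rot: [-3.142, 0.0, 1.969]
wrist_force: [-1.0, 0.4, -3.1]
grip_width: 0.038
```

Emit:
servo_tool(plan=[{"slide":[0,0,0.7],"spin":0,"gripper":0.2},{"slide":[0,0,1.2],"spin":0,"gripper":0.2},{"slide":[0,0,1.2],"spin":0,"gripper":0.2}])

```text
time_s: 16.35
ee_pos: [0.5854, -0.2234, 0.0207]
tcp_rot: [3.142, 0.0, 1.969]
wrist_force: [-5.2, -1.1, 4.4]
grip_width: 0.0379
```

Emit:
servo_tool(plan=[{"slide":[0,-0.5,0],"spin":0,"gripper":0.2},{"slide":[0,-1,0.5],"spin":0,"gripper":0.2},{"slide":[0,-1,0.5],"spin":0,"gripper":0.2}])

```text
time_s: 16.65
ee_pos: [0.5853, -0.2237, 0.0205]
tcp_rot: [3.14, 0.001, 1.968]
wrist_force: [-0.4, 1.4, 6.3]
grip_width: 0.0379
```

Emit:
servo_tool(plan=[{"slide":[0,0,0.4],"spin":0,"gripper":0.2},{"slide":[0,0,0.4],"spin":0,"gripper":0.2},{"slide":[0,0,0.4],"spin":0,"gripper":0.2}])

```text
time_s: 16.95
ee_pos: [0.5854, -0.2237, 0.0204]
tcp_rot: [3.14, 0.001, 1.968]
wrist_force: [-2.5, 1.0, 10.6]
grip_width: 0.0384
```

Emit:
servo_tool(plan=[{"slide":[0,-0.2,0.3],"spin":0,"gripper":0.2},{"slide":[0,-0.2,0.6],"spin":0,"gripper":0.2},{"slide":[0,-0.2,0.6],"spin":0,"gripper":0.2}])

```text
time_s: 17.25
ee_pos: [0.5854, -0.2238, 0.0203]
tcp_rot: [3.139, 0.002, 1.968]
wrist_force: [-4.0, 2.6, 14.0]
grip_width: 0.0381
```

```bash
python3 -c "
from ov import *
for i in range(3):
  plan(.5847,-.2220,.02,22.8); w=arm.camera('side' if i<2 else 'wrist'); cv2.imwrite(f'pics/f{i}.png',w[:,:,::-1])
plan(.5847,-.2220,.02,22.8); print(arm.get_state()['wrist_torque'])
w=cv2.imread('pics/f0.png');cv2.imwrite('pics/f0z.png',cv2.resize(w[150:230,270:370],None,fx=7,fy=7,interpolation=cv2.INTER_CUBIC))
"
```

```text
t 17.25 pos [ 0.5854 -0.2238  0.0203] jaw 22.78 F [-4.03  2.6  14.01] w 0.0381
slide [1.9 0.1 0.3] spin -0.02 q [-0.42  0.65  1.44  0.    1.05 -0.82]
t 17.3 pos [ 0.5854 -0.2237  0.0203] jaw 22.77 F [-3.66  3.07 14.28] w 0.0378
slide [1.9 0.1 0.3] spin -0.03 q [-0.42  0.65  1.44  0.    1.05 -0.82]
t 17.35 pos [ 0.5853 -0.2237  0.0203] jaw 22.77 F [-3.94  2.81 14.4 ] w 0.0381
slide [1.9 0.1 0.3] spin -0.03 q [-0.42  0.65  1.44  0.    1.05 -0.82]
t 17.4 pos [ 0.5854 -0.2238  0.0204] jaw 22.77 F [-3.85  2.25 14.51] w 0.0385
slide [1.9 0.1 0.4] spin -0.03 q [-0.42  0.65  1.44  0.    1.05 -0.82]
[ 0.44421521  0.56640704 -0.63718277]
```

View pics/f0z.png

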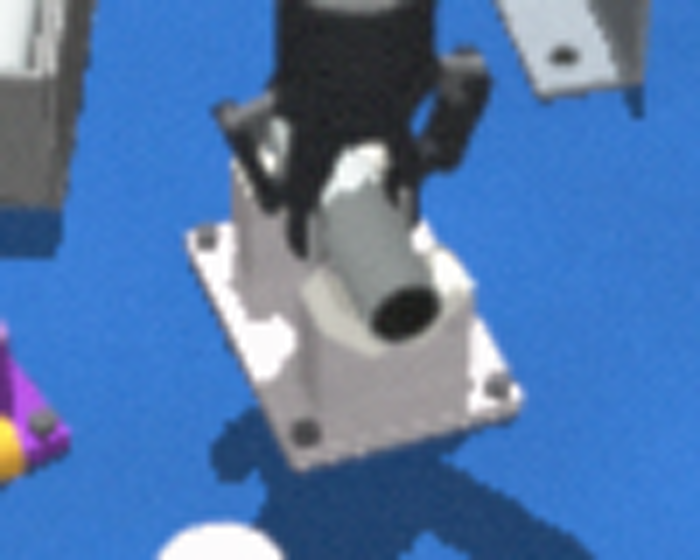

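View pics/f2.png

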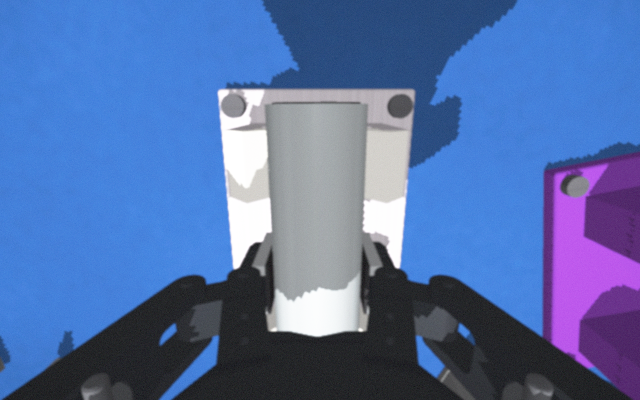

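Emit:
servo_tool(plan=[{"slide":[0.2,-0.2,0],"spin":0.3,"gripper":0.2},{"slide":[0.3,-0.3,0.1],"spin":0.5,"gripper":0.2},{"slide":[0.3,-0.3,0.1],"spin":0.5,"gripper":0.2}])

```text
time_s: 17.7
ee_pos: [0.5852, -0.224, 0.0201]
tcp_rot: [3.139, 0.003, 1.96]
wrist_force: [-0.5, -0.1, 11.2]
grip_width: 0.0383
```

```bash
python3 -c "
from h import *
plan(.5847,-.2220,.02,22.8); print(arm.get_state()['wrist_torque'])"
```

```text
t 17.7 pos [ 0.5852 -0.224   0.0201] jaw 22.3 F [-0.47 -0.1  11.23] w 0.0383
slide [2.  0.3 0.1] spin -0.5 q [-0.42  0.65  1.44  0.    1.05 -0.81]
[-0.01636468  0.08442293 -0.21680917]
```

Emit:
servo_tool(plan=[{"slide":[0,0,0.3],"spin":0.2,"gripper":0.2},{"slide":[0,0,0.6],"spin":0.2,"gripper":0.2},{"slide":[0,0,0.6],"spin":0.2,"gripper":0.2}])

```text
time_s: 18.0
ee_pos: [0.5853, -0.224, 0.0201]
tcp_rot: [3.139, 0.003, 1.957]
wrist_force: [-4.1, 1.0, 17.3]
grip_width: 0.0379
```

```bash
python3 -c "
from h import *
plan(.5847,-.2220,.02,22.8); print(arm.get_state()['wrist_torque'])
w=arm.camera('wrist'); cv2.imwrite('pics/w20.png',cv2.resize(w[80:215,205:425,::-1],None,fx=3.6,fy=3.6,interpolation=cv2.INTER_CUBIC))
plan(.5847,-.2220,.02,22.8)
"
```

```text
t 18.0 pos [ 0.5853 -0.224   0.0201] jaw 22.13 F [-4.06  0.98 17.32] w 0.0379
slide [2.  0.2 0.1] spin -0.67 q [-0.42  0.65  1.44 -0.    1.05 -0.81]
[0.15149106 0.57419353 0.03003448]
t 18.05 pos [ 0.5853 -0.224   0.0201] jaw 22.13 F [-3.78  1.32 16.56] w 0.0381
slide [2.  0.2 0.1] spin -0.67 q [-0.42  0.65  1.44 -0.    1.05 -0.81]
```

View pics/w20.png

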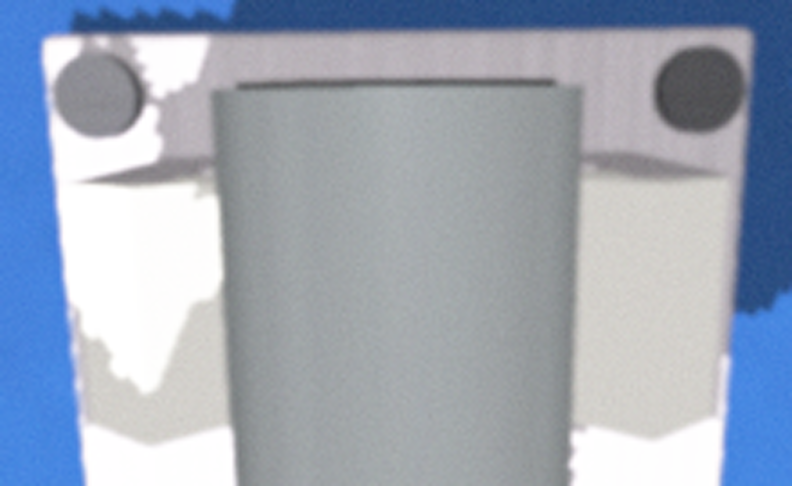

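```bash
python3 -c "
from h import *
e=arm.get_state()['ee_pos'];a=np.radians(22.13);d=np.array([-np.sin(a),np.cos(a)]);n=np.array([np.cos(a),np.sin(a)])
def k(u,v,z):
  p=ray('wrist',205+u/3.6,80+v/3.6,z);print(u,v,z,((p[:2]-e[:2])@d*1000).round(1),((p[:2]-e[:2])@n*1000).round(1))
k(396,80,.1);k(396,86,.1);k(45,37,.012);k(750,30,.012);k(396,33,.012)
k(150,443,.081);k(652,438,.081);k(150,181,.081);k(652,178,.081);k(215,90,.08);k(581,88,.08)
"
```

```text
396 80 0.1 70.5 -1.7
396 86 0.1 70.0 -1.7
45 37 0.012 78.5 -60.8
750 30 0.012 79.6 57.4
396 33 0.012 79.2 -2.0
150 443 0.081 29.5 -31.0
652 438 0.081 30.1 28.6
150 181 0.081 60.0 -29.0
652 178 0.081 60.4 26.6
215 90 0.08 69.7 -21.5
581 88 0.08 69.9 18.4
```

Emit:
servo_tool(plan=[{"slide":[0,-0.2,0.1],"spin":0,"gripper":0.2},{"slide":[0,-0.3,0.2],"spin":0,"gripper":0.2},{"slide":[0,-0.3,0.2],"spin":0,"gripper":0.2},{"slide":[0,-0.3,0.2],"spin":0,"gripper":0.2},{"slide":[0,-0.3,0.2],"spin":0,"gripper":0.2}])

```text
time_s: 18.55
ee_pos: [0.5853, -0.224, 0.0201]
tcp_rot: [3.138, 0.003, 1.957]
wrist_force: [-2.4, 2.4, 17.6]
grip_width: 0.038
```

```bash
python3 -c "
from h import *
for i in range(3):
  plan(.5847,-.2220,.02,22.8); print(arm.get_state()['wrist_torque'].round(2)); w=arm.camera(('side','top','wrist')[i]); cv2.imwrite(f'pics/g{i}.png',w[:,:,::-1])
"
```

```text
t 18.55 pos [ 0.5853 -0.224   0.0201] jaw 22.13 F [-2.38  2.4  17.62] w 0.038
slide [2.1 0.2 0.1] spin -0.67 q [-0.42  0.65  1.44  0.    1.05 -0.81]
[0.37 0.38 0.07]
t 18.6 pos [ 0.5853 -0.224   0.0201] jaw 22.13 F [-2.32  2.31 18.  ] w 0.0381
slide [2.1 0.2 0.1] spin -0.67 q [-0.42  0.65  1.44  0.    1.05 -0.81]
[0.32 0.42 0.09]
t 18.65 pos [ 0.5853 -0.224   0.0201] jaw 22.13 F [-2.23  2.65 18.26] w 0.0377
slide [2.1 0.2 0.1] spin -0.67 q [-0.42  0.65  1.44  0.    1.05 -0.81]
[0.32 0.36 0.08]
```

View pics/g0.png

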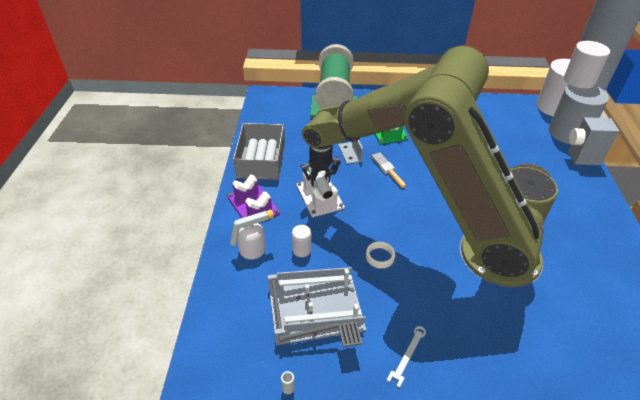

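```bash
python3 -c "
from workcell import arm
print(arm.close_job()); s=arm.get_state(); print(s['time_s'],s['wrist_force'],s['grip_width'])"
```

```text
the job is handed in; nothing more can be done
None
the job is handed in; nothing more can be done
```

The job is done and handed in at about 18.7 s. The tube is in the aluminium V-block, still gripped and pushed down.

**What I did:** I pressed the treadle down until the force jumped to about 27 N, which I took as its stop, and the tube rolled down to the end stops. I then gripped it near its middle at 80 N, lifted it clear, laid it in the V and turned and shifted it until the sideways force and twist nearly vanished.

**Last checks:**
- **Push:** about 18 N straight down, with about 3 N sideways and almost no twist. I estimate about 15 N on each side of the V.
- **Centring:** by the wrist camera, the tube's middle is within about 1 mm of the V's centre along the groove.
- **Bystanders:** the tape, tin, gun, wrench, brush, angle, offcut and the two coloured look-alikes looked undisturbed in the last side picture.

**What disagreed:**
- **Fingertip position:** the real fingertips sat about 38 mm above the reported TCP and about 5 mm off along the tube. I went by contact force and the pictures instead.
- **Grip width:** it read 38 mm on the 40 mm tube, but nothing slipped in the pictures.
- **Block position:** the network's estimates of the block differed from my own measurement by up to about 5 mm. I used my own measurement, shifted about a millimetre towards theirs.

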